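Load test cassettes into the reader bay, shut it and scan it in

TASK

Slide the reader bay's cover fully open and lay every test cassette from the bench flat and straight in the outlined places inside, one per place with its long side along the place, filling the row nearest the robot before using the far row. Then slide the cover fully shut, take the hand scanner and hold it still for two or three seconds with its beam on the middle of the bay's barcode label from about 7 cm away, and lay it back flat on its rest, the way it lay. Leave the other things on the bench alone.

Things in the scene. Friction and masses are not known exactly. Their poses are not given: they have to be found in the camera images.
- bay: Fixed grey bay. Origin: underside, below the middle of the six places; x points away from the robot (cover slides along it), y left, z up. Compartment inside 222 (x) by 232 mm (y), floor 8 mm up, open towards the robot, side walls 42 mm high; beyond it a deck 30 mm high takes the open cover. Six outlined places, each 80 (x) by 36 mm: near row place1-3, far row place4-6.
- cover (a joint): Sliding white flat cover of the bay, 229 x 228 mm, 6 mm thick, top 37 mm above the bench. Joint in m: 0 = shut over the compartment, 0.22 = fully open, pushed away from the robot along the bay's x axis. Stiff (about 2 N): stays where it is left.
- cover_handle (a point): Middle of the cover's black upright grip bar: 10 mm thick along the bay's x, 90 mm long along the bay's y, standing 22 mm proud of the cover (37 to 59 mm above the bench); this point is at 48 mm. It moves with the cover.
- place1 (a point): Centre of outlined place 1, on the compartment floor: row nearest the robot, left. Axes as the bay's; the cassette's long side goes along x.
- place2 (a point): Centre of outlined place 2, on the compartment floor: row nearest the robot, middle. Axes as the bay's; the cassette's long side goes along x.
- place3 (a point): Centre of outlined place 3, on the compartment floor: row nearest the robot, right. Axes as the bay's; the cassette's long side goes along x.
- place4 (a point): Centre of outlined place 4, on the compartment floor: far row, left. Axes as the bay's; the cassette's long side goes along x.
- place5 (a point): Centre of outlined place 5, on the compartment floor: far row, middle. Axes as the bay's; the cassette's long side goes along x.
- place6 (a point): Centre of outlined place 6, on the compartment floor: far row, right. Axes as the bay's; the cassette's long side goes along x.
- cassette1: White plastic test cassette, a flat block 64 mm long (its x axis), 24 mm wide (y), 9 mm thick, 18 g. Origin: centre of the underside. May be absent (3 to 5 are on the bench).
- cassette2: White plastic test cassette, a flat block 64 mm long (its x axis), 24 mm wide (y), 9 mm thick, 18 g. Origin: centre of the underside. May be absent (3 to 5 are on the bench).
- cassette3: White plastic test cassette, a flat block 64 mm long (its x axis), 24 mm wide (y), 9 mm thick, 18 g. Origin: centre of the underside. May be absent (3 to 5 are on the bench).
- cassette4: White plastic test cassette, a flat block 64 mm long (its x axis), 24 mm wide (y), 9 mm thick, 18 g. Origin: centre of the underside. May be absent (3 to 5 are on the bench).
- cassette5: White plastic test cassette, a flat block 64 mm long (its x axis), 24 mm wide (y), 9 mm thick, 18 g. Origin: centre of the underside. May be absent (3 to 5 are on the bench).
- scanner: Hand-held barcode scanner lying on its rest, 130 g. Origin: underside, midway along its 170 mm length; x points forward out of the window, z up. Grey handle from x = -85 to +30 mm, 30 mm wide, 28 mm high: grip it here, near x = -5 mm; black head from x = +30 to +85 mm, 50 mm wide, 34 mm high.
- window (a point): Middle of the scanner's window, on the front of its head, 85 mm ahead of the scanner's origin and 16 mm above its underside. Axes as the scanner's; the beam goes straight out along x, level when the scanner is level.
- label (a point): Middle of the barcode label (46 x 36 mm, white with black bars) on the small desk on the bay's right-hand side. It slopes at 45 degrees, facing up and to the right (the bay's -y): z of this point is its outward normal, x the bay's x. 64 mm above the bench; the desk is 56 mm wide, its top edge 82 mm high.
- rest: Light grey rest for the scanner, a flat pad 200 (x) by 80 (y) by 6 mm, fixed. Origin: underside centre; the scanner lies along its x axis, head to +x.
- vial: Bystander, leave alone: amber reagent jar, 34 mm across, 36 mm tall. Origin: centre of the underside.
- control_pot: Bystander, leave alone: white pot, 40 mm across, 32 mm tall. Origin: centre of the underside.
- calibrator: Bystander, leave alone: square grey block 50 x 50 x 20 mm with a metal disc on top. Origin: centre of the underside.
- tip_box: Bystander, leave alone: blue pipette-tip box 120 x 85 mm, 64 mm tall with its tips. Origin: centre of the underside.
- beaker: Bystander, leave alone: glass beaker, 70 mm across, 80 mm tall. Origin: centre of the underside.
- swab_tub: Bystander, leave alone: white tub with a blue cap, 64 mm across, 86 mm tall. Origin: centre of the underside.
Not all that is in view belongs to the job. Leave any black look-alike of the cassette3 alone.

How it is judged:
By the outcome, as a careful person would: the job done as asked, in the order asked, and still so for the second after the job is handed in, with the robot touching nothing.
Of cassette1, cassette2, cassette3, cassette4, cassette5 only 3 to 5 are there at a start; the rules pass over those that are not, and their reading is None.
At some moment in a run one of cassette1, cassette2, cassette3, cassette4, cassette5 may be knocked a few centimetres aside while the robot is not near it.
Once in a run the grip may slacken for a moment while it holds something.
It also fails if it takes over 210 s, if anything falls off the work surface, if the arm or the gripper's body presses on something with over 40 N, if the wrist force passes 120 N, or if a joint passes its speed limit or range.

ROBOT

A 6-joint arm with a two-finger parallel gripper is mounted at the origin on the work surface. World frame = base frame: x ahead of the robot, y to its left, z up, the work surface at z = 0. Lengths are in m, angles in degrees, forces in N, time in s.
With the tool pointing down it reaches from about 0.375 to 0.9 m from the base axis. Payload 3.1 kg.
Tool frame: the origin (TCP) lies on the centre line of the jaws, within the pads' length; the fingertips stand 19 mm ahead of it and the grasp point (between the pads) is the TCP (tips_ahead is the distance from the TCP to the fingertips, in m); z points along the fingers, y is the line along which they close (so a half turn about z gives the same grasp; the last joint's range is limited). The gripper opens to 87 mm and grips with 3 to 60 N. Pads are 19 mm wide; open, the fingers measure 117 mm over their backs; the gripper's body (75 mm by 190 mm) begins 51 mm behind the grasp point.
Start: joints at [-10.227, 30.224, 82.088, -0, 67.689, -10.227], TCP at [0.625, 0, 0.242] pointing down, gripper open.
Joint ranges: [-176.69, 176.69], [-43.24, 126.21], [12.49, 139.97], [-82, 262], [0, 151.66], [-163.58, 163.58]. Speed limits (degrees/s): [159.86, 159.86, 180, 180, 180, 180].

INTERFACE

Orientations are given as a 3x3 rotation matrix whose columns are the frame's x, y, z axes.
In Python, from rig import read_state, capture, hand_in, trace, landmark_of, tips_ahead gives the robot as it stands.
- The arm moves only by the shell command python3 -m jog 'ROWS'. ROWS is JSON, a list of rows, each an object of numbers: "tx", "ty", "tz": the shift along the tool's x, y, z in cm; "roll": the turn about the tool's z in rad; "jaw": the opening, from 0 (shut) to 1 (fully open). A call has 1 to 8 rows; each row shifts and turns the commanded pose from where the row before left it, along the tool's axes as they then stand; what a row does not reach is not made up. A row lasts 1/10 s, in which the tool goes at most 50 mm and 8.59 degrees, less where a joint would pass 70% of its speed; a pose out of reach is approached as far as the arm can. A call with a gripper value outside its range is refused whole. The fingers move at their own pace and stop on an object; the grip force is fixed at half the most. Time passes only in rows, so rows that do not move let the fingers close. It gives the time, the measured TCP pose, the force, the opening and the grip force at its end, in the units of the state.
- read_state(): the state, without advancing time (a new reading comes with each control period).
- capture(name): name is "scene" or "side" or "wrist"; returns a dict with "img" (420x560x3 uint8, red, green, blue), "vertical_fov" (degrees; the focal length in pixels is half the picture's height over the tangent of half this angle, whatever the lens; pixels are square), "cx", "cy" (the principal point, pixels), "cam_to_world" (4x4, takes a point from camera to world coordinates); the wrist camera has in their place "tool_from_camera" (4x4, takes a point from camera to tool coordinates, whose origin is the TCP and whose axes are the flange's). Camera axes: x right, y up, looking along -z (the intrinsics and any distortion apply to the point x, -y, -z); pixel columns grow to the right and rows downward; lengths in m; the calibration is good to about 2 mm. The wrist camera is an equidistant fisheye: a pixel r from the principal point sees the ray r / f radians off the axis. A picture is of the moment at which its call begins: read the wrist's pose just before it. There is no depth.
- hand_in(): hands the job in; it is judged then, once.
Trained networks look in the newest picture that a camera, given by its name, has taken for a name from the list of things; names that differ only in an ending like _2 or _b are one class to them, and where a whole thing is asked for, a point or a joint stands for the part that bears it (a point fixed in the world has none). Each returns a list of dicts, best first, with "p" (0 to 1); they miss things now and then, are a little off and sometimes report something else, mostly with a low value. They report only what shows in the picture. A call takes as long as a camera call. They do not tell look-alikes from the thing itself.
- trace(camera, thing): "pixels" (420x560 bool, what is visible of it) and "bbox" ([left, top, width, height] in pixels, round what is visible of it).
- landmark_of(camera, thing): "point" ([row, column] in pixels: a listed point, or the origin of a listed thing).
The state is a dict: "time_s": time; "joint_positions": joint angles; "qvel": joint speeds; "tau": joint torques, N m; "position": TCP position; "tcp_rot": TCP orientation; "force": force on the tool from outside, world axes, zero at the start; "moment": the same for the moment, N m; "opening": opening from 0.0 (shut) to 1.0 (fully open); "grasp_force": force on a finger pad.
Only numpy, scipy, OpenCV 4.12 (cv2) and the standard library are available. Lean on these libraries where they do the work, as an engineer would, in place of code of your own. Each camera call takes 0.05 s, during which the arm holds its last target. There are 200 camera calls.

## Working session

There is one attempt and no reset: what is moved stays moved. The work goes in short steps, Python scripts to look and compute and a shell command to move; the robot and the scene stay as the last step left them, time stands still between calls to the robot, and variables do not carry over. Pictures are saved under pics/ and viewed, at most 14 in all, crops included, and the job is handed in when it is done.

```bash
mkdir -p pics; ls; python3 - <<'E'
from rig import *
import cv2
s=read_state();print(s)
for n in("scene","side"):
    c=capture(n);cv2.imwrite(f"pics/{n}0.png",c["img"][:,:,::-1]);print(n,c["vertical_fov"],c["cx"],c["cy"],c["cam_to_world"])
c=capture("wrist");cv2.imwrite("pics/wrist0.png",c["img"][:,:,::-1]);print(c["vertical_fov"],c["cx"],c["cy"],c["tool_from_camera"])
E
```

```text
pics
{'time_s': 0.0, 'joint_positions': array([-1.02287718e+01,  3.02765810e+01,  8.21575231e+01, -1.88688853e-03,
        6.76876527e+01, -1.02275611e+01]), 'qvel': array([ 0.02126981,  0.06744   , -0.00789568,  0.08997897,  0.02955266,
       -0.01858509]), 'tau': array([-5.45745443e-04, -4.40045428e+01, -1.76593530e+01,  6.32597599e-02,
        5.83207863e-02, -1.53719384e-04]), 'position': array([6.24304257e-01, 1.30048836e-04, 2.40590843e-01]), 'tcp_rot': array([[ 8.95919513e-06,  9.99997802e-01, -2.09669171e-03],
       [ 9.99999940e-01, -8.23085824e-06,  3.47382708e-04],
       [ 3.47364687e-04, -2.09669470e-03, -9.99997742e-01]]), 'force': array([-0.16089826, -0.38827346, -0.72343648]), 'moment': array([ 0.02243135, -0.03547482,  0.01663281]), 'grasp_force': 0.0, 'opening': 0.9997158923749979}
scene 48.96842001044841 277.9279744675348 210.3896276836239 [[ 5.27892277e-01 -7.01818066e-01  4.78310721e-01  1.35055965e+00]
 [ 8.49311008e-01  4.35723218e-01 -2.98020282e-01 -4.23801830e-01]
 [ 7.44931484e-04  5.63557166e-01  8.26076731e-01  1.33003705e+00]
 [ 0.00000000e+00  0.00000000e+00  0.00000000e+00  1.00000000e+00]]
side 52.269740885092816 280.42202825764684 206.08614858552733 [[ 0.75928993  0.40041967 -0.51297456  0.0721392 ]
 [-0.6506533   0.45337079 -0.60918405 -0.6000592 ]
 [-0.0113616   0.7963159   0.60477425  0.70858843]
 [ 0.          0.          0.          1.        ]]
65.70646984690485 280.25879516808476 206.82947658011 [[-7.30191395e-05  9.65512054e-01  2.60358347e-01  7.14809378e-02]
 [ 9.99999926e-01 -2.77334763e-05  3.83303016e-04 -6.95176508e-04]
 [ 3.77304325e-04  2.60358356e-01 -9.65511980e-01 -1.43334860e-01]
 [ 0.00000000e+00  0.00000000e+00  0.00000000e+00  1.00000000e+00]]
```

View pics/scene0.png

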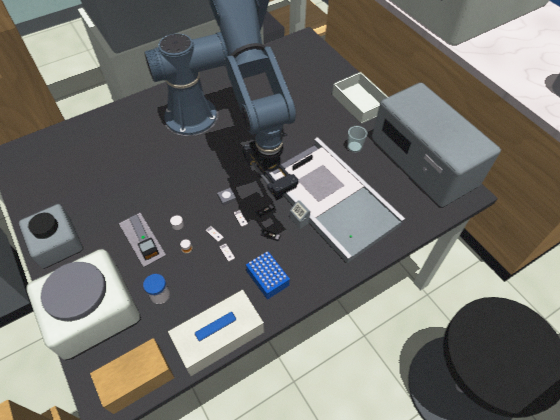

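View pics/side0.png

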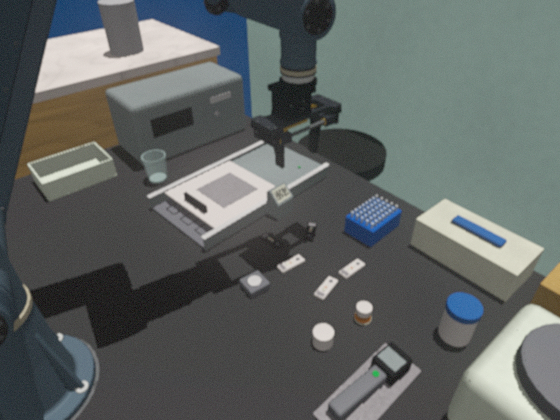

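View pics/wrist0.png

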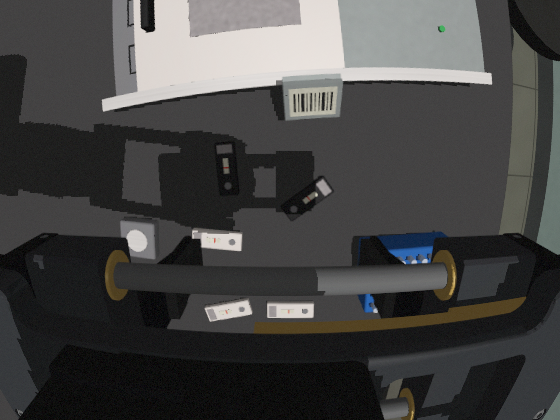

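The scene shows the bay ahead-left with its cover slightly open and its grip bar near the robot. There are three white cassettes (scene ≈ (240,218), (214,234), (227,252)), two black look-alikes, and the scanner at (143,240). Next I'll measure positions.

```bash
cat > h.py <<'E'
import numpy as np, cv2
from rig import *
def cam(n):
    s=read_state(); c=capture(n)
    if n=="wrist":
        T=np.eye(4);T[:3,:3]=s["tcp_rot"];T[:3,3]=s["position"];c["M"]=T@c["tool_from_camera"]
    else: c["M"]=c["cam_to_world"]
    c["n"]=n;c["f"]=210/np.tan(np.radians(c["vertical_fov"]/2));return c
def rays(c,uv):
    uv=np.atleast_2d(uv).astype(float);d=(uv-[c["cx"],c["cy"]])/c["f"]
    if c["n"]=="wrist":
        r=np.linalg.norm(d,axis=1)+1e-9;d3=np.c_[d*(np.sin(r)/r)[:,None],np.cos(r)]
    else:d3=np.c_[d,np.ones(len(d))]
    return (d3*[1,-1,-1])@c["M"][:3,:3].T
def onz(c,uv,z):
    d=rays(c,uv);o=c["M"][:3,3];return (o+d*((z-o[2])/d[:,2])[:,None])
def mark(c,t,z,k=1):
    return [(round(x["p"],2),onz(c,[x["point"][1],x["point"][0]],z)[0].round(4)) for x in landmark_of(c["n"],t)[:k]]
def rects(c,t,z,k=8):
    out=[]
    for x in trace(c["n"],t)[:k]:
        m=x["pixels"].astype(np.uint8);v,u=np.nonzero(m)
        if len(u)<15: continue
        P=onz(c,np.c_[u,v],z)[:,:2].astype(np.float32)*1000
        (a,b),(w,h),an=cv2.minAreaRect(P)
        if w<h:w,h,an=h,w,an+90
        out.append((round(x["p"],2),x["bbox"],np.round([a,b,w,h,(an+90)%180-90],1),int(c["img"][v,u].mean())))
    return out
E
python3 - <<'E'
from h import *
zs=dict(bay=0,cover_handle=.048,place1=.008,place2=.008,place3=.008,label=.064,scanner=0.006,window=.022,rest=0,vial=0,control_pot=0,calibrator=0,tip_box=0,beaker=0,swab_tub=0)
for n in("scene","side","wrist"):
    c=cam(n);print(n)
    for t,z in zs.items():print(t,mark(c,t,z))
    for r in rects(c,"cassette1",.009):print(r)
E
```

```text
scene
bay [(0.94, array([0.5227, 0.2259, 0.    ]))]
cover_handle []
place1 [(0.97, array([0.5585, 0.2963, 0.008 ]))]
place2 [(0.97, array([0.5585, 0.2963, 0.008 ]))]
place3 [(0.97, array([0.5585, 0.2963, 0.008 ]))]
label [(0.85, array([0.6589, 0.0911, 0.064 ]))]
scanner [(0.9, array([ 0.4503, -0.4029,  0.006 ]))]
window [(0.71, array([ 0.5186, -0.3878,  0.022 ]))]
rest [(0.92, array([ 0.4318, -0.3937,  0.    ]))]
vial [(0.47, array([ 0.5485, -0.2838,  0.    ]))]
control_pot [(0.48, array([ 0.4549, -0.2783,  0.    ]))]
calibrator [(0.6, array([ 0.4335, -0.072 ,  0.    ]))]
tip_box [(0.71, array([ 0.4307, -0.0798,  0.    ]))]
beaker [(0.95, array([0.4936, 0.4495, 0.    ]))]
swab_tub [(0.62, array([ 0.6613, -0.4333,  0.    ]))]
(0.7, [260.1, 229.3, 22.4, 10.4], array([655.3, -22.4,  63.4,  25.5,  36.9]), 52)
(0.61, [219.9, 243.5, 13.6, 15.2], array([ 636.6, -178.2,   64.7,   23.4,   -5. ]), 210)
(0.56, [235.5, 207.8, 14.0, 18.0], array([542.7, -75. ,  66.4,  24.9,  -4.6]), 199)
(0.55, [207.1, 227.1, 13.1, 15.3], array([ 553.6, -179.4,   63.7,   26.2,   18.6]), 203)
(0.29, [265.6, 138.7,
[... 1589 characters left out ...]
window []
rest [(0.53, array([0.6589, 0.0961, 0.    ]))]
vial [(0.57, array([ 0.5507, -0.1786,  0.    ]))]
control_pot []
calibrator [(0.84, array([ 0.4394, -0.0704,  0.    ]))]
tip_box [(0.75, array([ 0.787 , -0.1082,  0.    ]))]
beaker []
swab_tub []
(0.94, [203.9, 301.0, 46.3, 21.3], array([ 551.5, -175.5,   65.6,   27.9,   14. ]), 180)
(0.75, [188.0, 229.0, 54.3, 22.9], array([543.3, -71.1,  64.1,  26.1,  -5. ]), 179)
(0.73, [212.4, 142.9, 26.8, 52.0], array([559.7,  17.9,  64.5,  25.9, -85.4]), 32)
(0.62, [267.9, 297.4, 49.4, 19.8], array([ 6.365e+02, -1.723e+02,  6.370e+01,  2.970e+01, -4.000e-01]), 178)
(0.58, [282.0, 172.9, 50.8, 47.7], array([654.5, -18.5,  63.1,  26. ,  36.4]), 48)
```

```bash
python3 -m jog '[{"tx":3,"ty":-2,"tz":-1},{"tx":3,"ty":-2,"tz":-1},{"tx":3,"ty":-2,"tz":-1},{"tx":3,"ty":-2,"tz":-1},{},{},{}]'
python3 - <<'E'
from h import *
c=cam("wrist");cv2.imwrite("pics/w1.png",c["img"][:,:,::-1])
for t,z in dict(cover_handle=.048,label=.064,place1=.008,bay=0).items():print(t,mark(c,t,z,6))
for x in rects(c,"cover_handle",.037):print(x)
for r in rects(c,"cassette1",.009):print(r)
E
```

```text
cover_handle [(0.45, array([ 0.4601, -0.0545,  0.048 ]))]
label [(0.69, array([0.6531, 0.0905, 0.064 ]))]
place1 [(0.9, array([0.4765, 0.1599, 0.008 ])), (0.82, array([0.5669, 0.1667, 0.008 ])), (0.57, array([0.4722, 0.2255, 0.008 ]))]
bay []
(0.66, [134.8, 0.0, 209.7, 92.0], array([572.8, 176.1, 230.7, 113. ,   3.6]), 201)
(0.93, [212.3, 139.7, 27.3, 55.5], array([559.7,  17.5,  63. ,  24.6, -86.6]), 32)
(0.86, [188.3, 229.1, 56.2, 21.1], array([542.3, -70.9,  65. ,  26.1,  -7.7]), 179)
(0.82, [282.0, 173.8, 51.0, 47.4], array([654.2, -18.7,  62.5,  26.3,  35.9]), 49)
(0.81, [202.1, 295.3, 50.1, 26.8], array([ 551.7, -175.2,   64.9,   28.2,   13.7]), 180)
(0.7, [268.8, 299.1, 43.8, 17.4], array([ 636.5, -173.8,   61.8,   27.8,    1.8]), 181)$[0]: bad value
```

View pics/w1.png

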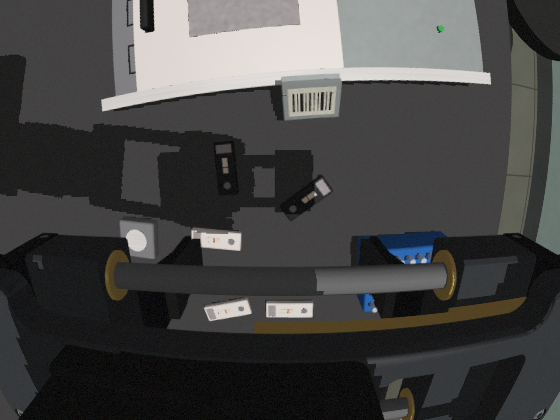

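The move was refused (probably a missing key), so the view hasn't changed. I'll retry with complete rows.

```bash
python3 -m jog '[{"tx":3,"ty":-2,"tz":-1,"roll":0,"jaw":1},{"tx":3,"ty":-2,"tz":-1,"roll":0,"jaw":1},{"tx":3,"ty":-2,"tz":-1,"roll":0,"jaw":1},{"tx":3,"ty":-2,"tz":-1,"roll":0,"jaw":1},{"tx":0,"ty":0,"tz":0,"roll":0,"jaw":1},{"tx":0,"ty":0,"tz":0,"roll":0,"jaw":1},{"tx":0,"ty":0,"tz":0,"roll":0,"jaw":1}]'
python3 - <<'E'
from h import *
c=cam("wrist");cv2.imwrite("pics/w2.png",c["img"][:,:,::-1])
for t,z in dict(cover_handle=.048,label=.064,place1=.008,bay=0).items():print(t,mark(c,t,z,6))
for x in rects(c,"cover_handle",.037):print(x)
E
```

```text
time_s: 3.75
position: [0.5456, 0.1194, 0.2814]
tcp_rot: [[0.0, 1.0, 0.0], [1.0, -0.0, -0.0], [-0.0, 0.0, -1.0]]
force: [-0.1, -0.4, -0.2]
opening: 1.0
grasp_force: 0.0
cover_handle [(0.82, array([0.4765, 0.2257, 0.048 ])), (0.23, array([0.4834, 0.1656, 0.048 ]))]
label [(0.93, array([0.6508, 0.0902, 0.064 ])), (0.22, array([0.4888, 0.1643, 0.064 ]))]
place1 [(0.91, array([0.5667, 0.1699, 0.008 ])), (0.87, array([0.4682, 0.29  , 0.008 ])), (0.84, array([0.48  , 0.1598, 0.008 ])), (0.83, array([0.5582, 0.296 , 0.008 ])), (0.68, array([0.5601, 0.2348, 0.008 ]))]
bay [(0.88, array([0.5167, 0.2276, 0.    ])), (0.58, array([0.4739, 0.1592, 0.    ]))]
(0.72, [197.8, 0.0, 199.7, 186.8], array([567.5, 232.7, 230.6, 226.6,   4.7]), 182)
```

View pics/w2.png

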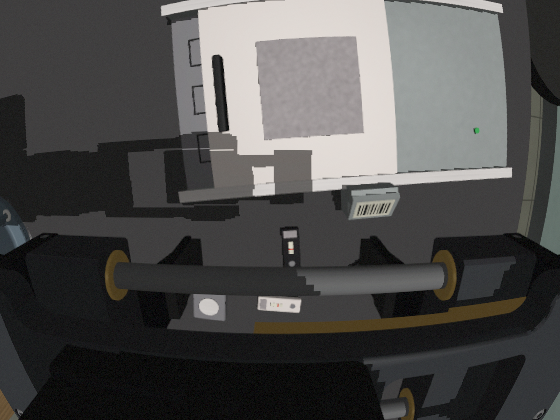

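The bay is yawed about 5°. The handle is at ≈(0.476, 0.225), and the cover is open by about 45 mm. I'll grip the bar.

```bash
python3 -m jog '[{"tx":3,"ty":-2,"tz":0,"roll":-0.045,"jaw":0.6},{"tx":3,"ty":-2,"tz":0,"roll":-0.046,"jaw":0.6},{"tx":3,"ty":-2,"tz":0,"roll":0,"jaw":0.6},{"tx":2,"ty":-2,"tz":2,"roll":0,"jaw":0.6},{"tx":0,"ty":0,"tz":4,"roll":0,"jaw":0.6},{"tx":0,"ty":0,"tz":4,"roll":0,"jaw":0.6},{"tx":0,"ty":0,"tz":0,"roll":0,"jaw":0.6},{"tx":0,"ty":0,"tz":0,"roll":0,"jaw":0.6}]'
python3 - <<'E'
from h import *
c=cam("wrist");cv2.imwrite("pics/w3.png",c["img"][:,:,::-1])
for t,z in dict(cover_handle=.048,label=.064,place1=.008).items():print(t,mark(c,t,z,6))
R=read_state();d=R["tcp_rot"].T@(np.array([.476,.225,.061])-R["position"]);print(d*100)
E
```

```text
time_s: 4.85
position: [0.4595, 0.2251, 0.1815]
tcp_rot: [[-0.09, 0.996, -0.001], [0.996, 0.09, -0.0], [-0.0, -0.001, -1.0]]
force: [1.2, 0.7, 0.2]
opening: 0.603
grasp_force: 0.0
cover_handle [(0.85, array([0.4761, 0.227 , 0.048 ]))]
label []
place1 [(0.95, array([0.56  , 0.2959, 0.008 ])), (0.93, array([0.4687, 0.2258, 0.008 ])), (0.72, array([0.4673, 0.2857, 0.008 ])), (0.7, array([0.5705, 0.1663, 0.008 ])), (0.61, array([0.4777, 0.1606, 0.008 ])), (0.55, array([0.5627, 0.231 , 0.008 ]))]
[-0.1863972   1.44448889 12.2587298 ]
```

```bash
python3 -m jog '[{"tx":0,"ty":1.6,"tz":2,"roll":0,"jaw":0.6},{"tx":0,"ty":0,"tz":4,"roll":0,"jaw":0.6},{"tx":0,"ty":0,"tz":4,"roll":0,"jaw":0.6},{"tx":0,"ty":0,"tz":1.9,"roll":0,"jaw":0.6},{"tx":0,"ty":0,"tz":0,"roll":0,"jaw":0.6},{"tx":0,"ty":0,"tz":0,"roll":0,"jaw":0},{"tx":0,"ty":0,"tz":0,"roll":0,"jaw":0},{"tx":0,"ty":0,"tz":0,"roll":0,"jaw":0}]'
python3 -m jog '[{"tx":0,"ty":0,"tz":0,"roll":0,"jaw":0},{"tx":0,"ty":0,"tz":0,"roll":0,"jaw":0},{"tx":0,"ty":0,"tz":0,"roll":0,"jaw":0}]'
```

```text
time_s: 5.85
position: [0.4764, 0.227, 0.0643]
tcp_rot: [[-0.091, 0.996, 0.004], [0.996, 0.091, 0.001], [0.001, 0.004, -1.0]]
force: [-0.3, -0.3, -0.2]
opening: 0.411
grasp_force: 0.0
time_s: 6.15
position: [0.4754, 0.2268, 0.0629]
tcp_rot: [[-0.091, 0.996, 0.001], [0.996, 0.091, 0.0], [0.0, 0.001, -1.0]]
force: [0.4, -0.6, 0.4]
opening: 0.141
grasp_force: 0.0
```

```bash
python3 -m jog '[{"tx":0,"ty":0,"tz":0,"roll":0,"jaw":0},{"tx":0,"ty":0,"tz":0,"roll":0,"jaw":0},{"tx":0,"ty":2,"tz":0,"roll":0,"jaw":0},{"tx":0,"ty":2,"tz":0,"roll":0,"jaw":0},{"tx":0,"ty":2,"tz":0,"roll":0,"jaw":0},{"tx":0,"ty":2,"tz":0,"roll":0,"jaw":0},{"tx":0,"ty":2,"tz":0,"roll":0,"jaw":0},{"tx":0,"ty":0,"tz":0,"roll":0,"jaw":0}]'
python3 -m jog '[{"tx":0,"ty":2,"tz":0,"roll":0,"jaw":0},{"tx":0,"ty":2,"tz":0,"roll":0,"jaw":0},{"tx":0,"ty":2,"tz":0,"roll":0,"jaw":0},{"tx":0,"ty":0,"tz":0,"roll":0,"jaw":0},{"tx":0,"ty":0,"tz":0,"roll":0,"jaw":0}]'
```

```text
time_s: 6.95
position: [0.5781, 0.2355, 0.0629]
tcp_rot: [[-0.09, 0.996, 0.005], [0.996, 0.09, 0.0], [-0.0, 0.005, -1.0]]
force: [2.9, -2.1, 3.4]
opening: 0.112
grasp_force: 30.0
time_s: 7.45
position: [0.6349, 0.2403, 0.0629]
tcp_rot: [[-0.091, 0.996, 0.002], [0.996, 0.091, -0.001], [-0.001, 0.002, -1.0]]
force: [2.0, -5.5, 4.6]
opening: 0.116
grasp_force: 30.0
```

```bash
python3 -m jog '[{"tx":0,"ty":0.7,"tz":0,"roll":0,"jaw":0},{"tx":0,"ty":0.5,"tz":0,"roll":0,"jaw":0},{"tx":0,"ty":0,"tz":0,"roll":0,"jaw":0}]'
python3 -m jog '[{"tx":0,"ty":0.5,"tz":0,"roll":0,"jaw":0},{"tx":0,"ty":0,"tz":0,"roll":0,"jaw":0}]'
python3 -m jog '[{"tx":0,"ty":0.5,"tz":0,"roll":0,"jaw":0},{"tx":0,"ty":0,"tz":0,"roll":0,"jaw":0}]'
```

```text
time_s: 7.75
position: [0.6452, 0.2412, 0.0629]
tcp_rot: [[-0.091, 0.996, -0.002], [0.996, 0.091, -0.002], [-0.002, -0.002, -1.0]]
force: [0.4, -5.3, 5.7]
opening: 0.11
grasp_force: 30.0
time_s: 7.95
position: [0.6499, 0.2416, 0.0629]
tcp_rot: [[-0.091, 0.996, -0.002], [0.996, 0.091, -0.002], [-0.002, -0.003, -1.0]]
force: [-0.7, -5.5, 5.7]
opening: 0.114
grasp_force: 30.0
time_s: 8.15
position: [0.6529, 0.2419, 0.0629]
tcp_rot: [[-0.092, 0.996, -0.007], [0.996, 0.092, -0.003], [-0.002, -0.007, -1.0]]
force: [-4.7, -7.1, 8.4]
opening: 0.116
grasp_force: 30.1
```

```bash
python3 -m jog '[{"tx":0,"ty":0.4,"tz":0,"roll":0,"jaw":0},{"tx":0,"ty":0,"tz":0,"roll":0,"jaw":0}]'
python3 -m jog '[{"tx":0,"ty":0.4,"tz":0,"roll":0,"jaw":0},{"tx":0,"ty":0,"tz":0,"roll":0,"jaw":0}]'
```

```text
time_s: 8.35
position: [0.6531, 0.2419, 0.0628]
tcp_rot: [[-0.092, 0.996, -0.016], [0.996, 0.092, -0.005], [-0.003, -0.016, -1.0]]
force: [-10.6, -6.8, 14.1]
opening: 0.112
grasp_force: 30.1
time_s: 8.55
position: [0.6532, 0.242, 0.0627]
tcp_rot: [[-0.093, 0.995, -0.025], [0.996, 0.092, -0.006], [-0.004, -0.025, -1.0]]
force: [-16.7, -7.1, 18.5]
opening: 0.113
grasp_force: 30.1
```

```bash
python3 -m jog '[{"tx":0,"ty":-1,"tz":0,"roll":0,"jaw":0},{"tx":0,"ty":0,"tz":0,"roll":0,"jaw":0.5},{"tx":0,"ty":0,"tz":0,"roll":0,"jaw":0.5},{"tx":0,"ty":0,"tz":0,"roll":0,"jaw":0.5},{"tx":0,"ty":0,"tz":-3,"roll":0,"jaw":0.5},{"tx":0,"ty":0,"tz":-4,"roll":0,"jaw":0.5},{"tx":0,"ty":0,"tz":-4,"roll":0,"jaw":0.5},{"tx":-2,"ty":-2,"tz":-3,"roll":0,"jaw":0.5}]'
python3 -m jog '[{"tx":-2,"ty":-3,"tz":-2,"roll":0,"jaw":0.5},{"tx":-2,"ty":-3,"tz":-2,"roll":0,"jaw":0.5},{"tx":-2,"ty":-3,"tz":-2,"roll":0,"jaw":0.5},{"tx":-2,"ty":-3,"tz":-2,"roll":0,"jaw":0.5},{"tx":-2,"ty":-0,"tz":0,"roll":0,"jaw":0.5},{"tx":0,"ty":0,"tz":0,"roll":0,"jaw":0.5},{"tx":0,"ty":0,"tz":0,"roll":0,"jaw":0.5},{"tx":0,"ty":0,"tz":0,"roll":0,"jaw":0.5}]'
python3 - <<'E'
from h import *
c=cam("wrist");cv2.imwrite("pics/w4.png",c["img"][:,:,::-1])
for t,z in dict(cover_handle=.048,label=.064,place1=.008,bay=0).items():print(t,mark(c,t,z,8))
for r in rects(c,"cover_handle",.037):print(r)
for n in("wrist","side","scene"):
    if n!="wrist": c=cam(n)
    for r in rects(c,"cassette1",.009):print(n,r)
E
```

```text
time_s: 9.35
position: [0.639, 0.2238, 0.205]
tcp_rot: [[-0.093, 0.996, 0.006], [0.996, 0.093, 0.003], [0.002, 0.006, -1.0]]
force: [0.2, -1.3, 0.7]
opening: 0.494
grasp_force: 0.0
time_s: 10.15
position: [0.5261, 0.1116, 0.2819]
tcp_rot: [[-0.091, 0.996, -0.001], [0.996, 0.091, 0.001], [0.001, -0.001, -1.0]]
force: [0.9, 0.0, -0.3]
opening: 0.502
grasp_force: 0.0
cover_handle [(0.55, array([0.649 , 0.2386, 0.048 ]))]
label [(0.81, array([0.6527, 0.0902, 0.064 ]))]
place1 [(0.86, array([0.5692, 0.1704, 0.008 ])), (0.84, array([0.5609, 0.2314, 0.008 ])), (0.82, array([0.4634, 0.2853, 0.008 ])), (0.81, array([0.473 , 0.2278, 0.008 ])), (0.73, array([0.478 , 0.1617, 0.008 ])), (0.68, array([0.5558, 0.2976, 0.008 ]))]
bay [(0.96, array([0.5186, 0.2262, 0.    ]))]
(0.91, [372.4, 1.1, 146.7, 185.2], array([741.8, 247.9, 232.5, 226.6,   4.5]), 190)
(0.55, [259.0, 297.4, 43.3, 15.3], array([540.6, -54.8,  59.4,  24.3,  -3.7]), 189)
wrist (0.61, [256.8, 297.9, 45.9, 13.3], array([542.3, -72.6,  64.6,  26.5,  -3.7]), 188)
wrist (0.6, [290.4, 222.3, 23.1, 43.6], array([558.9,  19.2,  67.3,  25.
[... 446 characters left out ...]
y([651.7, -24.7,  71.2,  23.7,  35.8]), 79)
side (0.48, [277.6, 258.5, 26.7, 19.8], array([539.5, -77.7,  64. ,  28.6,  -6. ]), 177)
scene (0.68, [256.7, 204.0, 18.2, 13.4], array([561.2,  14.5,  61.1,  25.3, -82.7]), 70)
scene (0.53, [260.5, 228.9, 19.7, 10.7], array([655.8, -21.9,  64.8,  27.9,  36.8]), 69)
scene (0.48, [235.7, 207.7, 10.5, 19.0], array([544.9, -75.2,  64.7,  23.2,  -7.2]), 206)
scene (0.47, [206.7, 225.7, 10.8, 14.3], array([ 552. , -178.8,   56.7,   17.2,   11.3]), 217)
scene (0.46, [218.8, 243.0, 16.8, 18.4], array([ 6.373e+02, -1.781e+02,  6.320e+01,  2.160e+01, -6.000e-01]), 212)
scene (0.33, [304.6, 178.0, 94.6, 76.4], array([728.6, 262.9, 240.1, 234.2,   4.1]), 205)
```

View pics/w4.png

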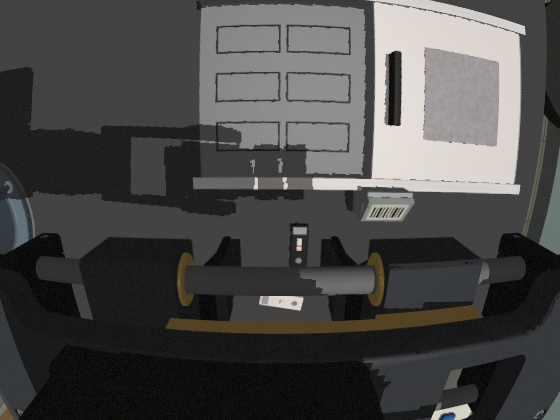

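The cover is fully open, the six outlines are visible and empty (near row at about cols 217–281, rows 24–151), and only three cassettes exist. Next I'll fit the place grid and compute the first pick: the cassette at (542, -73).

```bash
python3 - <<'E'
from h import *
c=cam("wrist");g=cv2.cvtColor(c["img"],cv2.COLOR_RGB2GRAY)
# rectify floor plane in approx bay frame, 1 mm/px
yaw=np.radians(5.0);R=np.array([[np.cos(yaw),-np.sin(yaw)],[np.sin(yaw),np.cos(yaw)]]);o=np.array([.517,.228])
X,Y=np.meshgrid(np.arange(-130,130),np.arange(130,-130,-1))
W=np.c_[X.ravel(),Y.ravel()]/1000@R.T+o
P=np.c_[W,np.full(len(W),.008)]-c["M"][:3,3]
q=P@c["M"][:3,:3]*[1,-1,-1];th=np.arctan2(np.hypot(q[:,0],q[:,1]),q[:,2]);ph=np.arctan2(q[:,1],q[:,0])
u=(c["cx"]+c["f"]*th*np.cos(ph)).reshape(X.shape).astype(np.float32);v=(c["cy"]+c["f"]*th*np.sin(ph)).reshape(X.shape).astype(np.float32)
im=cv2.remap(g,u,v,cv2.INTER_CUBIC)
cv2.imwrite("pics/rect.png",cv2.resize(im,None,fx=2.2,fy=2.2))
m=cv2.morphologyEx(im,cv2.MORPH_BLACKHAT,np.ones((9,9),np.uint8))
m=(m>22).astype(np.uint8);cs,_=cv2.findContours(m,cv2.RETR_EXTERNAL,cv2.CHAIN_APPROX_NONE)
for k in cs:
    (a,b),(w,h),an=cv2.minAreaRect(k)
    if min(w,h)>25 and max(w,h)<100:
        p=np.array([a-130,130-b]);print(p.round(1),(round(w),round(h)),round(an,1),(R@p/1000+o).round(4))
E
```

```text
[ 45. -64.] (40, 84) 90.0 [0.5674 0.1682]
[-45. -63.] (38, 82) 90.0 [0.4777 0.1613]
[45.5  0. ] (40, 83) 90.0 [0.5623 0.232 ]
[-44.5   1. ] (40, 83) 90.0 [0.4726 0.2251]
[45.5 64. ] (40, 83) 90.0 [0.5567 0.2957]
[-44.5  64. ] (40, 83) 90.0 [0.4671 0.2879]
```

View pics/rect.png

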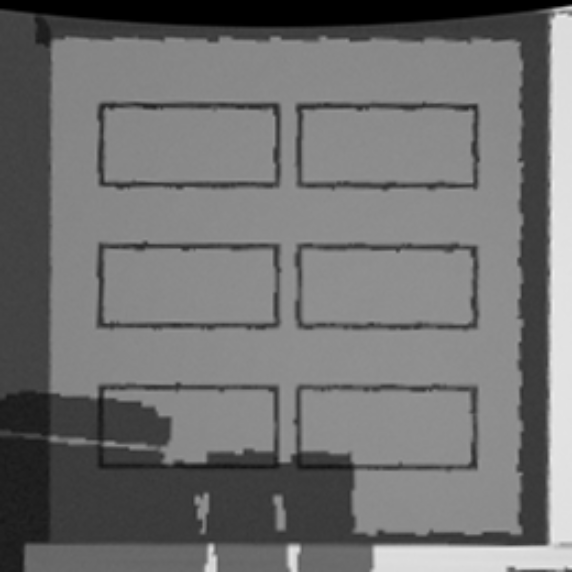

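The grid is fitted: bay yaw 5.0°, place1 (0.467, 0.288), place2 (0.4725, 0.225), place3 (0.478, 0.161). I'll grip the cassettes lengthwise, with the tool's y axis along their long side.

```bash
cat >> h.py <<'E'
def goto(x,y,z,yaw):
    s=read_state();R=s["tcp_rot"];d=R.T@(np.array([x,y,z])-s["position"])*100
    cur=np.degrees(np.arctan2(R[1,1],R[0,1]))
    dy=(yaw-cur+90)%180-90
    print("tx %.2f ty %.2f tz %.2f roll(last) %.3f  cur yaw %.1f"%(*d,-np.radians(dy),cur))
E
python3 -c "
from h import *
goto(.5425,-.075,.10,-5)"
```

```text
tx -18.66 ty -0.04 tz 18.26 roll(last) 0.178  cur yaw 5.2
```

```bash
python3 -m jog '[{"tx":-4,"ty":0,"tz":1,"roll":0,"jaw":1},{"tx":-4,"ty":0,"tz":2,"roll":0,"jaw":1},{"tx":-4,"ty":0,"tz":2,"roll":0,"jaw":1},{"tx":-3.5,"ty":0,"tz":2.6,"roll":0,"jaw":1},{"tx":-3.2,"ty":0,"tz":2.7,"roll":0,"jaw":1},{"tx":0,"ty":0,"tz":4,"roll":0.09,"jaw":1},{"tx":0,"ty":0,"tz":4,"roll":0.09,"jaw":1},{"tx":0,"ty":0,"tz":0,"roll":0,"jaw":1}]'
python3 -m jog '[{"tx":0,"ty":0,"tz":0,"roll":0,"jaw":1},{"tx":0,"ty":0,"tz":0,"roll":0,"jaw":1}]'
python3 - <<'E'
from h import *
for n in("wrist","side","scene"):
    c=cam(n)
    for r in rects(c,"cassette1",.009):
        if r[3]>120 and r[2][2]<90:print(n,r)
goto(.5425,-.075,.021,-5)
E
```

```text
time_s: 11.55
position: [0.5392, -0.0747, 0.0949]
tcp_rot: [[0.09, 0.996, -0.011], [0.996, -0.09, 0.004], [0.003, -0.011, -1.0]]
force: [-0.0, 0.4, -0.3]
opening: 0.997
grasp_force: 0.0
time_s: 11.75
position: [0.5445, -0.0756, 0.1016]
tcp_rot: [[0.087, 0.996, 0.004], [0.996, -0.087, -0.001], [-0.001, 0.004, -1.0]]
force: [0.1, 0.2, 0.5]
opening: 0.996
grasp_force: 0.0
wrist (0.86, [269.7, 301.8, 62.7, 20.7], array([ 554.3, -165.7,   54.9,   20.1,    2.5]), 241)
wrist (0.82, [378.8, 96.7, 75.3, 77.2], array([653.1, -19.4,  65.1,  26.8,  37.1]), 154)
wrist (0.67, [234.9, 198.3, 86.4, 28.6], array([543. , -71.2,  63.9,  23.7,  -5. ]), 232)
wrist (0.61, [357.7, 301.0, 22.7, 17.8], array([ 613.6, -168.5,   22.1,   19.4,   -3.5]), 243)
wrist (0.59, [267.9, 49.6, 48.2, 86.5], array([559.3,  16.6,  63.7,  24. , -85.5]), 176)
side (0.82, [313.3, 277.7, 24.9, 21.7], array([ 548.7, -181.8,   66.3,   24.8,   13.5]), 190)
side (0.73, [334.3, 262.2, 30.6, 16.6], array([ 632.7, -179.7,   70. ,   27.8,    0.7]), 182)
side (0.54, [276.8, 253.7, 30.4, 22.3], array([540.5, -78. ,  69.6,  31.5,  -5.9]), 129)
scene (0.6, [206.4, 226.5, 12.3, 16.7], array([ 553.1, -178.6,   63.6,   22.1,   11.3]), 211)
scene (0.53, [221.2, 244.6, 12.1, 16.7], array([ 638. , -178.1,   61.4,   20.1,    0.9]), 215)
tx 0.03 ty -0.13 tz 7.98 roll(last) -0.001  cur yaw -5.1
```

```bash
python3 -m jog '[{"tx":0.3,"ty":-0.1,"tz":3,"roll":0,"jaw":1},{"tx":0,"ty":0,"tz":3,"roll":0,"jaw":1},{"tx":0,"ty":0,"tz":1.8,"roll":0,"jaw":1},{"tx":0,"ty":0,"tz":0,"roll":0,"jaw":1},{"tx":0,"ty":0,"tz":0,"roll":0,"jaw":1},{"tx":0,"ty":0,"tz":0,"roll":0,"jaw":0},{"tx":0,"ty":0,"tz":0,"roll":0,"jaw":0},{"tx":0,"ty":0,"tz":0,"roll":0,"jaw":0}]'
python3 -m jog '[{"tx":0,"ty":0,"tz":0,"roll":0,"jaw":0},{"tx":0,"ty":0,"tz":0,"roll":0,"jaw":0}]'

```

```text
time_s: 12.85
position: [0.5424, -0.0724, 0.022]
tcp_rot: [[0.089, 0.996, 0.001], [0.996, -0.089, -0.0], [-0.0, 0.001, -1.0]]
force: [0.3, -0.2, -0.3]
opening: 0.813
grasp_force: 0.0
time_s: 13.05
position: [0.5424, -0.0724, 0.0219]
tcp_rot: [[0.089, 0.996, 0.0], [0.996, -0.089, -0.0], [-0.0, 0.0, -1.0]]
force: [0.1, -0.1, 2.1]
opening: 0.728
grasp_force: 30.0
```

```bash
python3 -m jog '[{"tx":0,"ty":0,"tz":-3,"roll":0,"jaw":0},{"tx":0,"ty":0,"tz":-3,"roll":0,"jaw":0},{"tx":0,"ty":0,"tz":-3,"roll":-0.088,"jaw":0},{"tx":0,"ty":0,"tz":0,"roll":-0.087,"jaw":0},{"tx":0,"ty":0,"tz":0,"roll":0,"jaw":0},{"tx":0,"ty":0,"tz":0,"roll":0,"jaw":0}]'
python3 -c "
from h import *
goto(.467,.288,.11,5)"
```

```text
time_s: 13.65
position: [0.5417, -0.0721, 0.1112]
tcp_rot: [[-0.084, 0.996, -0.001], [0.996, 0.084, 0.0], [0.0, -0.001, -1.0]]
force: [-0.1, 0.5, -1.1]
opening: 0.73
grasp_force: 30.0
tx 36.51 ty -4.42 tz 0.14 roll(last) -0.003  cur yaw 4.8
```

```bash
python3 -m jog '[{"tx":4,"ty":-0.5,"tz":0,"roll":0,"jaw":0},{"tx":4,"ty":-0.5,"tz":0,"roll":0,"jaw":0},{"tx":4,"ty":-0.5,"tz":0,"roll":0,"jaw":0},{"tx":4,"ty":-0.5,"tz":0,"roll":0,"jaw":0},{"tx":4,"ty":-0.5,"tz":0,"roll":0,"jaw":0},{"tx":4,"ty":-0.5,"tz":0,"roll":0,"jaw":0},{"tx":4,"ty":-0.5,"tz":0,"roll":0,"jaw":0},{"tx":4,"ty":-0.5,"tz":0,"roll":0,"jaw":0}]'
python3 -m jog '[{"tx":2.5,"ty":-0.4,"tz":0,"roll":0,"jaw":0},{"tx":2,"ty":0,"tz":0,"roll":0,"jaw":0},{"tx":0,"ty":0,"tz":0,"roll":0,"jaw":0},{"tx":0,"ty":0,"tz":0,"roll":0,"jaw":0},{"tx":0,"ty":0,"tz":0,"roll":0,"jaw":0}]'
python3 -c "
from h import *
goto(.467,.288,.031,5)"
```

```text
time_s: 14.45
position: [0.4736, 0.2444, 0.1105]
tcp_rot: [[-0.084, 0.996, -0.002], [0.996, 0.084, -0.001], [-0.0, -0.002, -1.0]]
force: [0.4, -0.4, 0.5]
opening: 0.727
grasp_force: 30.0
time_s: 14.95
position: [0.4667, 0.2866, 0.111]
tcp_rot: [[-0.085, 0.996, -0.002], [0.996, 0.085, -0.001], [-0.001, -0.002, -1.0]]
force: [0.2, -0.3, -1.3]
opening: 0.729
grasp_force: 30.0
tx 0.15 ty 0.05 tz 8.00 roll(last) -0.003  cur yaw 4.9
```

```bash
python3 -m jog '[{"tx":0.15,"ty":0,"tz":3,"roll":0,"jaw":0},{"tx":0,"ty":0,"tz":3,"roll":0,"jaw":0},{"tx":0,"ty":0,"tz":1.4,"roll":0,"jaw":0},{"tx":0,"ty":0,"tz":0.6,"roll":0,"jaw":0},{"tx":0,"ty":0,"tz":0,"roll":0,"jaw":0},{"tx":0,"ty":0,"tz":0,"roll":0,"jaw":0},{"tx":0,"ty":0,"tz":0,"roll":0,"jaw":0}]'
```

```text
time_s: 15.65
position: [0.4677, 0.2893, 0.0326]
tcp_rot: [[-0.086, 0.996, 0.002], [0.996, 0.086, 0.001], [0.001, 0.002, -1.0]]
force: [-0.4, -0.4, -0.8]
opening: 0.729
grasp_force: 30.0
```

```bash
python3 -m jog '[{"tx":0,"ty":0,"tz":0.3,"roll":0,"jaw":0},{"tx":0,"ty":0,"tz":0,"roll":0,"jaw":0},{"tx":0,"ty":0,"tz":0,"roll":0,"jaw":0}]'
python3 -m jog '[{"tx":0,"ty":0,"tz":0,"roll":0,"jaw":0.85},{"tx":0,"ty":0,"tz":0,"roll":0,"jaw":0.85},{"tx":0,"ty":0,"tz":-2,"roll":0,"jaw":0.85},{"tx":0,"ty":0,"tz":-3,"roll":0,"jaw":1},{"tx":0,"ty":0,"tz":-4,"roll":0,"jaw":1},{"tx":0,"ty":0,"tz":0,"roll":0,"jaw":1},{"tx":0,"ty":0,"tz":0,"roll":0,"jaw":1}]'
python3 - <<'E'
from h import *
c=cam("wrist");cv2.imwrite("pics/p1.png",c["img"][:,:,::-1])
for r in rects(c,"cassette1",.017):print("w",r)
c=cam("scene")
for r in rects(c,"cassette1",.009):print("s",r)
goto(.551,-.177,.11,14)
E
```

```text
time_s: 15.95
position: [0.4678, 0.2895, 0.0295]
tcp_rot: [[-0.086, 0.996, 0.002], [0.996, 0.086, 0.001], [0.001, 0.002, -1.0]]
force: [0.6, 0.1, 6.1]
opening: 0.733
grasp_force: 30.0
time_s: 16.65
position: [0.467, 0.2892, 0.1191]
tcp_rot: [[-0.086, 0.996, 0.001], [0.996, 0.086, 0.0], [0.0, 0.001, -1.0]]
force: [-0.4, -0.3, -0.8]
opening: 0.989
grasp_force: 0.0
w (0.9, [237.9, 198.2, 84.6, 30.1], array([467.1, 291. ,  63.8,  24.6,   4.9]), 141)
s (0.66, [220.4, 246.6, 13.1, 15.5], array([ 638.1, -177.9,   61.5,   20.8,   -1.5]), 215)
s (0.66, [256.3, 203.8, 17.8, 12.8], array([562.3,  12.1,  61.4,  28.9,  89.7]), 67)
s (0.63, [246.3, 253.7, 44.5, 43.6], array([ 775.7, -107.1,  139.2,   96.3,    2.5]), 114)
s (0.61, [144.1, 274.1, 27.5, 31.1], array([ 635.9, -423.8,  104.4,   64. ,   -1.9]), 111)
s (0.54, [309.6, 152.5, 11.8, 15.1], array([464. , 291.4,  66. ,  30.5,  10.7]), 140)
s (0.41, [205.2, 228.3, 15.0, 13.7], array([ 549.9, -180.8,   61. ,   26.9,   21.7]), 199)
tx -47.12 ty 4.50 tz 0.73 roll(last) -0.158  cur yaw 4.9
```

```bash
python3 -m jog '[{"tx":-4.5,"ty":0.5,"tz":0,"roll":0,"jaw":1},{"tx":-4.5,"ty":0.5,"tz":0,"roll":0,"jaw":1},{"tx":-4.5,"ty":0.5,"tz":0,"roll":0,"jaw":1},{"tx":-4.5,"ty":0.5,"tz":0,"roll":0,"jaw":1},{"tx":-4.5,"ty":0.5,"tz":0,"roll":0,"jaw":1},{"tx":-4.5,"ty":0.5,"tz":0,"roll":0,"jaw":1},{"tx":-4.5,"ty":0.5,"tz":0,"roll":0,"jaw":1},{"tx":-4.5,"ty":0.5,"tz":0,"roll":0,"jaw":1}]'
python3 -m jog '[{"tx":-4.5,"ty":0.3,"tz":0,"roll":0,"jaw":1},{"tx":-4.5,"ty":0.2,"tz":0,"roll":0,"jaw":1},{"tx":-2.1,"ty":0,"tz":0.5,"roll":-0.08,"jaw":1},{"tx":0,"ty":0,"tz":0,"roll":-0.08,"jaw":1},{"tx":0,"ty":0,"tz":0,"roll":0,"jaw":1},{"tx":0,"ty":0,"tz":0,"roll":0,"jaw":1}]'
python3 - <<'E'
from h import *
for n in("wrist","side","scene"):
    c=cam(n)
    for r in rects(c,"cassette1",.009):
        if r[2][2]<90:print(n,r)
goto(.5505,-.178,.022,14)
E
```

```text
time_s: 17.65
position: [0.537, -0.0679, 0.1172]
tcp_rot: [[-0.086, 0.996, -0.003], [0.996, 0.086, 0.001], [0.001, -0.002, -1.0]]
force: [0.6, -1.0, 0.7]
opening: 0.999
grasp_force: 0.0
time_s: 18.25
position: [0.5514, -0.1758, 0.1125]
tcp_rot: [[-0.242, 0.97, -0.002], [0.97, 0.242, 0.001], [0.002, -0.002, -1.0]]
force: [0.8, -0.0, 0.1]
opening: 1.001
grasp_force: 0.0
wrist (0.96, [240.6, 193.8, 79.3, 37.8], array([ 550.5, -176.4,   64.3,   25.7,   14. ]), 220)
wrist (0.82, [329.6, 0.0, 35.5, 28.1], array([560.6,  -6.2,  24.7,  23.3,   5.6]), 126)
wrist (0.72, [340.5, 210.7, 74.7, 46.4], array([ 6.351e+02, -1.748e+02,  6.630e+01,  2.590e+01, -2.000e-01]), 233)
wrist (0.67, [412.2, 44.4, 69.8, 44.6], array([652.8, -20.8,  66.7,  24.8,  36.3]), 139)
wrist (0.66, [142.7, 260.4, 11.2, 1.5], array([ 448.1, -246.4,   17.2,    4.8,   12.2]), 197)
side (0.74, [337.1, 259.9, 30.2, 16.7], array([ 633.2, -180.1,   69.3,   28.4,   -1.9]), 166)
side (0.73, [311.6, 277.7, 28.1, 21.4], array([ 548.8, -181.7,   68.6,   27.1,   12.5]), 132)
side (0.72, [169.6, 197.2, 27.4, 17.3], array([468.4, 292.7,  70. ,  36.6,   2.9]), 171)
side (0.5, [262.1, 233.6, 21.6, 15.6], array([559.3,   9.8,  69.2,  29. , -88.2]), 78)
scene (0.54, [217.7, 243.5, 16.1, 18.5], array([ 636.3, -176.9,   68.3,   26.7,    0.8]), 183)
scene (0.53, [263.2, 228.1, 15.1, 11.6], array([655.6, -21.4,  61.8,  24.3,  37. ]), 72)
scene (0.46, [309.0, 153.3, 14.3, 14.1], array([463.4, 291.4,  62.6,  24.3,   4.1]), 200)
scene (0.43, [256.3, 203.2, 18.5, 15.0], array([560.4,  13. ,  58.9,  23.9, -85.4]), 69)
tx -0.18 ty -0.23 tz 9.16 roll(last) 0.002  cur yaw 14.1
```

A lengthwise grip on this cassette would put a finger on its neighbour, so I'll turn 90° and grip across the width.

```bash
python3 -m jog '[{"tx":-0.2,"ty":-0.1,"tz":0,"roll":0.143,"jaw":0.55},{"tx":0,"ty":0,"tz":0,"roll":0.143,"jaw":0.55},{"tx":0,"ty":0,"tz":0,"roll":0.143,"jaw":0.55},{"tx":0,"ty":0,"tz":0,"roll":0.143,"jaw":0.55},{"tx":0,"ty":0,"tz":0,"roll":0.143,"jaw":0.55},{"tx":0,"ty":0,"tz":0,"roll":0.143,"jaw":0.55},{"tx":0,"ty":0,"tz":0,"roll":0.143,"jaw":0.55},{"tx":0,"ty":0,"tz":0,"roll":0.143,"jaw":0.55}]'
python3 -m jog '[{"tx":0,"ty":0,"tz":2,"roll":0.143,"jaw":0.55},{"tx":0,"ty":0,"tz":2,"roll":0.143,"jaw":0.55},{"tx":0,"ty":0,"tz":0,"roll":0.141,"jaw":0.55},{"tx":0,"ty":0,"tz":0,"roll":0,"jaw":0.55},{"tx":0,"ty":0,"tz":0,"roll":0,"jaw":0.55},{"tx":0,"ty":0,"tz":0,"roll":0,"jaw":0.55}]'
python3 - <<'E'
from h import *
c=cam("wrist")
for r in rects(c,"cassette1",.009):print(r)
print(read_state()["joint_positions"].round(0))
goto(.5505,-.1775,.022,14-90)
E
```

```text
time_s: 19.35
position: [0.5518, -0.1782, 0.1137]
tcp_rot: [[0.786, 0.619, 0.0], [0.619, -0.786, -0.0], [0.0, 0.0, -1.0]]
force: [-0.1, -0.9, -0.9]
opening: 0.556
grasp_force: 0.0
time_s: 19.95
position: [0.5521, -0.1786, 0.0741]
tcp_rot: [[0.969, 0.245, 0.001], [0.245, -0.969, -0.001], [0.001, 0.001, -1.0]]
force: [-0.0, 0.2, 0.7]
opening: 0.548
grasp_force: 0.0
(0.84, [18.4, 138.7, 58.8, 40.6], array([560.5,  13.7,  67.3,  25.5, -85.6]), 118)
(0.82, [282.0, 51.8, 59.5, 100.8], array([ 6.359e+02, -1.755e+02,  6.350e+01,  2.420e+01, -5.000e-01]), 253)
(0.76, [262.7, 177.8, 35.7, 90.8], array([ 553.5, -177.2,   61.4,   23.8,   13.9]), 226)
(0.66, [80.2, 0.0, 51.1, 84.8], array([654.7, -22. ,  66.2,  26.5,  36.3]), 123)
[-29.  40.  96.  -0.  44.  47.]
tx -0.12 ty -0.15 tz 5.21 roll(last) 0.003  cur yaw -75.8
```

```bash
python3 -m jog '[{"tx":0,"ty":-0.15,"tz":2.5,"roll":0,"jaw":0.55},{"tx":0,"ty":0,"tz":2.1,"roll":0,"jaw":0.55},{"tx":0,"ty":0,"tz":0.6,"roll":0,"jaw":0.55},{"tx":0,"ty":0,"tz":0,"roll":0,"jaw":0.55},{"tx":0,"ty":0,"tz":0,"roll":0,"jaw":0},{"tx":0,"ty":0,"tz":0,"roll":0,"jaw":0},{"tx":0,"ty":0,"tz":0,"roll":0,"jaw":0},{"tx":0,"ty":0,"tz":0,"roll":0,"jaw":0}]'
python3 -m jog '[{"tx":0,"ty":0,"tz":0,"roll":0,"jaw":0},{"tx":0,"ty":0,"tz":-3,"roll":0,"jaw":0},{"tx":0,"ty":0,"tz":-3,"roll":0,"jaw":0},{"tx":0,"ty":0,"tz":-3,"roll":0.079,"jaw":0},{"tx":0,"ty":0,"tz":0,"roll":0.079,"jaw":0},{"tx":0,"ty":0,"tz":0,"roll":0,"jaw":0},{"tx":0,"ty":0,"tz":0,"roll":0,"jaw":0}]'
python3 -c "
from h import *
goto(.4725,.225,.112,-85)"
```

```text
time_s: 20.85
position: [0.5517, -0.1773, 0.0223]
tcp_rot: [[0.97, 0.243, 0.001], [0.243, -0.97, -0.001], [0.001, 0.001, -1.0]]
force: [0.2, -0.3, 1.5]
opening: 0.274
grasp_force: 13.7
time_s: 21.55
position: [0.5508, -0.1768, 0.1112]
tcp_rot: [[0.996, 0.089, -0.001], [0.089, -0.996, 0.001], [-0.001, -0.001, -1.0]]
force: [-0.2, 0.4, -0.3]
opening: 0.266
grasp_force: 30.0
tx -4.21 ty -40.72 tz -0.05 roll(last) 0.002  cur yaw -84.9
```

```bash
python3 -m jog '[{"tx":-0.5,"ty":-4.5,"tz":0,"roll":0,"jaw":0},{"tx":-0.5,"ty":-4.5,"tz":0,"roll":0,"jaw":0},{"tx":-0.5,"ty":-4.5,"tz":0,"roll":0,"jaw":0},{"tx":-0.5,"ty":-4.5,"tz":0,"roll":0,"jaw":0},{"tx":-0.5,"ty":-4.5,"tz":0,"roll":0,"jaw":0},{"tx":-0.5,"ty":-4.5,"tz":0,"roll":0,"jaw":0},{"tx":-0.5,"ty":-4.5,"tz":0,"roll":0,"jaw":0},{"tx":-0.5,"ty":-4.5,"tz":0,"roll":0,"jaw":0}]'
python3 -m jog '[{"tx":-0.2,"ty":-3,"tz":0,"roll":0,"jaw":0},{"tx":0,"ty":-1.7,"tz":0,"roll":0,"jaw":0},{"tx":0,"ty":0,"tz":0,"roll":0,"jaw":0},{"tx":0,"ty":0,"tz":0,"roll":0,"jaw":0},{"tx":0,"ty":0,"tz":0,"roll":0,"jaw":0}]'
python3 -c "
from h import *
goto(.4725,.225,.031,-85)"
```

```text
time_s: 22.35
position: [0.4786, 0.1796, 0.1106]
tcp_rot: [[0.996, 0.089, -0.002], [0.089, -0.996, -0.0], [-0.002, 0.0, -1.0]]
force: [0.2, -0.4, -0.2]
opening: 0.269
grasp_force: 30.0
time_s: 22.85
position: [0.4736, 0.2237, 0.1111]
tcp_rot: [[0.996, 0.087, -0.001], [0.087, -0.996, -0.001], [-0.001, 0.0, -1.0]]
force: [0.4, 0.7, -0.5]
opening: 0.274
grasp_force: 30.0
tx -0.09 ty -0.14 tz 8.01 roll(last) 0.000  cur yaw -85.0
```

```bash
python3 -m jog '[{"tx":-0.1,"ty":-0.1,"tz":3,"roll":0,"jaw":0},{"tx":0,"ty":0,"tz":3,"roll":0,"jaw":0},{"tx":0,"ty":0,"tz":1.4,"roll":0,"jaw":0},{"tx":0,"ty":0,"tz":0.6,"roll":0,"jaw":0},{"tx":0,"ty":0,"tz":0.1,"roll":0,"jaw":0},{"tx":0,"ty":0,"tz":0,"roll":0,"jaw":0},{"tx":0,"ty":0,"tz":0,"roll":0,"jaw":0}]'
```

```text
time_s: 23.55
position: [0.4734, 0.2254, 0.0312]
tcp_rot: [[0.996, 0.087, 0.001], [0.087, -0.996, 0.0], [0.001, -0.0, -1.0]]
force: [0.1, 0.0, -0.2]
opening: 0.272
grasp_force: 30.0
```

```bash
python3 -m jog '[{"tx":0,"ty":0,"tz":0.1,"roll":0,"jaw":0},{"tx":0,"ty":0,"tz":0,"roll":0,"jaw":0},{"tx":0,"ty":0,"tz":0,"roll":0,"jaw":0.45},{"tx":0,"ty":0,"tz":0,"roll":0,"jaw":0.45},{"tx":0,"ty":0,"tz":-2,"roll":0,"jaw":0.45},{"tx":0,"ty":0,"tz":-3,"roll":0,"jaw":0.55},{"tx":0,"ty":0,"tz":-4,"roll":0,"jaw":0.55},{"tx":0,"ty":0,"tz":0,"roll":0,"jaw":0.55}]'
python3 - <<'E'
from h import *
c=cam("wrist")
for r in rects(c,"cassette1",.017):print("w",r)
c=cam("scene")
for r in rects(c,"cassette1",.009):print("s",r)
goto(.6355,-.176,.112,-90)
E
```

```text
time_s: 24.35
position: [0.4759, 0.2266, 0.1239]
tcp_rot: [[0.996, 0.088, 0.01], [0.088, -0.996, 0.002], [0.01, -0.001, -1.0]]
force: [1.0, 0.7, -0.4]
opening: 0.538
grasp_force: 0.0
w (0.86, [479.3, 131.1, 53.9, 25.4], array([558.1,  26.7,  65.4,  22.6, -86.3]), 64)
w (0.82, [187.9, 178.6, 36.2, 71.9], array([467.9, 288.5,  63.2,  25.5,   5.1]), 148)
w (0.66, [262.9, 173.9, 33.0, 79.9], array([472.7, 226.2,  64. ,  24.6,   4.4]), 154)
w (0.63, [520.1, 23.9, 39.6, 67.2], array([650.1,  -8.3,  62.1,  30.6,  36.8]), 54)
s (0.68, [263.9, 138.1, 143.0, 126.4], array([626.5, 227.6, 486. , 317.8,   5.2]), 160)
tx 12.78 ty 41.42 tz 0.66 roll(last) 0.088  cur yaw -85.0
```

```bash
python3 -m jog '[{"tx":1.4,"ty":4.6,"tz":0,"roll":0,"jaw":0.55},{"tx":1.4,"ty":4.6,"tz":0,"roll":0,"jaw":0.55},{"tx":1.4,"ty":4.6,"tz":0,"roll":0,"jaw":0.55},{"tx":1.4,"ty":4.6,"tz":0,"roll":0,"jaw":0.55},{"tx":1.4,"ty":4.6,"tz":0,"roll":0,"jaw":0.55},{"tx":1.4,"ty":4.6,"tz":0,"roll":0,"jaw":0.55},{"tx":1.4,"ty":4.6,"tz":0,"roll":0,"jaw":0.55},{"tx":1.4,"ty":4.6,"tz":0,"roll":0,"jaw":0.55}]'
python3 -m jog '[{"tx":1.6,"ty":4.6,"tz":0.6,"roll":0,"jaw":0.55},{"tx":0,"ty":0,"tz":0,"roll":0.085,"jaw":0.55},{"tx":0,"ty":0,"tz":0,"roll":0,"jaw":0.55},{"tx":0,"ty":0,"tz":0,"roll":0,"jaw":0.55},{"tx":0,"ty":0,"tz":0,"roll":0,"jaw":0.55}]'
python3 - <<'E'
from h import *
for n in("wrist","side","scene"):
    c=cam(n)
    for r in rects(c,"cassette1",.009):
        if r[2][2]<90:print(n,r)
goto(.6355,-.176,.022,-90)
E
```

```text
time_s: 25.35
position: [0.6158, -0.1328, 0.1173]
tcp_rot: [[0.996, 0.087, -0.004], [0.087, -0.996, 0.002], [-0.004, -0.002, -1.0]]
force: [1.4, 0.7, 0.1]
opening: 0.552
grasp_force: 0.0
time_s: 25.85
position: [0.6355, -0.174, 0.1126]
tcp_rot: [[1.0, 0.005, -0.002], [0.005, -1.0, 0.001], [-0.002, -0.001, -1.0]]
force: [-0.0, 0.6, -0.1]
opening: 0.552
grasp_force: 0.0
wrist (0.9, [271.2, 167.4, 31.0, 78.5], array([ 6.366e+02, -1.762e+02,  6.330e+01,  2.330e+01, -2.000e-01]), 229)
side (0.74, [163.0, 208.0, 28.2, 14.5], array([439.9, 261. ,  66.4,  31.4,   3. ]), 179)
side (0.65, [336.1, 261.6, 32.0, 16.3], array([ 633.6, -180.1,   67.1,   27.6,   -1. ]), 139)
side (0.62, [170.9, 198.5, 23.9, 17.6], array([469.7, 294. ,  67.2,  31.4,   3. ]), 187)
side (0.62, [262.5, 233.0, 21.2, 15.2], array([557.6,  10. ,  62.9,  25. , -87.4]), 77)
side (0.46, [305.5, 225.5, 12.2, 17.3], array([651. , -26.6,  66.7,  22.2,  34.5]), 79)
side (0.45, [354.2, 298.5, 18.6, 29.3], array([ 558.2, -277.5,   61.8,   32.9,   32.6]), 144)
scene (0.61, [256.0, 205.0, 16.9, 12.8], array([560.4,  13.1,  63.8,  27.3, -86.7]), 67)
scene (0.57, [259.8, 229.8, 19.5, 7.2], array([656.1, -22.5,  61.6,  24.2,  36.9]), 72)
scene (0.56, [217.8, 243.8, 16.3, 17.7], array([ 637.2, -177.6,   69.8,   28.1,   -1.1]), 143)
scene (0.52, [299.4, 152.8, 10.6, 10.6], array([433.8, 258.8,  58.9,  24.3,   4.5]), 200)
tx -0.11 ty 0.10 tz 9.18 roll(last) 0.004  cur yaw -89.8
```

Side and scene views now show place 2's cassette knocked aside, to about (0.437, 0.260). I'll place the third one first, then fix that.

```bash
python3 -m jog '[{"tx":0,"ty":0.2,"tz":3.5,"roll":0,"jaw":0.55},{"tx":0,"ty":0,"tz":3.5,"roll":0,"jaw":0.55},{"tx":0,"ty":0,"tz":2.1,"roll":0,"jaw":0.55},{"tx":0,"ty":0,"tz":0,"roll":0,"jaw":0.55},{"tx":0,"ty":0,"tz":0,"roll":0,"jaw":0},{"tx":0,"ty":0,"tz":0,"roll":0,"jaw":0},{"tx":0,"ty":0,"tz":0,"roll":0,"jaw":0},{"tx":0,"ty":0,"tz":0,"roll":0,"jaw":0}]'
python3 -m jog '[{"tx":0,"ty":0,"tz":0,"roll":0,"jaw":0},{"tx":0,"ty":0,"tz":-3,"roll":0,"jaw":0},{"tx":0,"ty":0,"tz":-3,"roll":0,"jaw":0},{"tx":0,"ty":0,"tz":-4,"roll":-0.087,"jaw":0},{"tx":0,"ty":0,"tz":0,"roll":0,"jaw":0},{"tx":0,"ty":0,"tz":0,"roll":0,"jaw":0},{"tx":0,"ty":0,"tz":0,"roll":0,"jaw":0}]'
python3 -c "
from h import *
goto(.4775,.161,.112,-85)"
```

```text
time_s: 26.95
position: [0.6367, -0.1776, 0.0231]
tcp_rot: [[1.0, 0.003, 0.001], [0.003, -1.0, -0.0], [0.001, 0.0, -1.0]]
force: [-0.0, 0.1, 0.8]
opening: 0.273
grasp_force: 12.5
time_s: 27.65
position: [0.6355, -0.1771, 0.1215]
tcp_rot: [[0.996, 0.089, -0.002], [0.089, -0.996, 0.001], [-0.002, -0.001, -1.0]]
force: [0.3, 0.5, -0.5]
opening: 0.266
grasp_force: 30.0
tx -12.72 ty -35.09 tz 1.02 roll(last) 0.002  cur yaw -84.9
```

```bash
python3 -m jog '[{"tx":-1.6,"ty":-4.4,"tz":0,"roll":0,"jaw":0},{"tx":-1.6,"ty":-4.4,"tz":0,"roll":0,"jaw":0},{"tx":-1.6,"ty":-4.4,"tz":0,"roll":0,"jaw":0},{"tx":-1.6,"ty":-4.4,"tz":0,"roll":0,"jaw":0},{"tx":-1.6,"ty":-4.4,"tz":0,"roll":0,"jaw":0},{"tx":-1.6,"ty":-4.4,"tz":0,"roll":0,"jaw":0},{"tx":-1.6,"ty":-4.4,"tz":0,"roll":0,"jaw":0},{"tx":-1.5,"ty":-4.3,"tz":0.5,"roll":0,"jaw":0}]'
python3 -m jog '[{"tx":0,"ty":0,"tz":0.5,"roll":0,"jaw":0},{"tx":0,"ty":0,"tz":0,"roll":0,"jaw":0},{"tx":0,"ty":0,"tz":0,"roll":0,"jaw":0},{"tx":0,"ty":0,"tz":0,"roll":0,"jaw":0}]'
python3 -c "
from h import *
goto(.4775,.161,.032,-85)"
```

```text
time_s: 28.45
position: [0.4767, 0.162, 0.1165]
tcp_rot: [[0.996, 0.089, -0.002], [0.089, -0.996, -0.0], [-0.002, -0.0, -1.0]]
force: [0.9, 0.7, -0.7]
opening: 0.268
grasp_force: 30.0
time_s: 28.85
position: [0.4794, 0.1594, 0.1123]
tcp_rot: [[0.996, 0.088, 0.0], [0.088, -0.996, -0.0], [0.0, 0.0, -1.0]]
force: [-0.3, 0.0, 0.3]
opening: 0.268
grasp_force: 30.0
tx -0.18 ty -0.18 tz 8.03 roll(last) 0.000  cur yaw -85.0
```

```bash
python3 -m jog '[{"tx":-0.2,"ty":-0.2,"tz":3,"roll":0,"jaw":0},{"tx":0,"ty":0,"tz":3,"roll":0,"jaw":0},{"tx":0,"ty":0,"tz":1.5,"roll":0,"jaw":0},{"tx":0,"ty":0,"tz":0.6,"roll":0,"jaw":0},{"tx":0,"ty":0,"tz":0.1,"roll":0,"jaw":0},{"tx":0,"ty":0,"tz":0,"roll":0,"jaw":0},{"tx":0,"ty":0,"tz":0,"roll":0,"jaw":0}]'
```

```text
time_s: 29.55
position: [0.4772, 0.162, 0.0311]
tcp_rot: [[0.996, 0.089, 0.001], [0.089, -0.996, 0.0], [0.001, -0.0, -1.0]]
force: [0.5, 0.3, -0.8]
opening: 0.268
grasp_force: 30.0
```

```bash
python3 -m jog '[{"tx":0,"ty":0,"tz":0.1,"roll":0,"jaw":0},{"tx":0,"ty":0,"tz":0,"roll":0,"jaw":0.45},{"tx":0,"ty":0,"tz":0,"roll":0,"jaw":0.45},{"tx":0,"ty":0,"tz":-2,"roll":0,"jaw":0.45},{"tx":-1,"ty":-2,"tz":-4,"roll":0,"jaw":0.55},{"tx":-1.5,"ty":-3,"tz":-4,"roll":0,"jaw":0.55},{"tx":0,"ty":0,"tz":0,"roll":0,"jaw":0.55},{"tx":0,"ty":0,"tz":0,"roll":0,"jaw":0.55}]'
python3 - <<'E'
from h import *
c=cam("wrist");cv2.imwrite("pics/w5.png",c["img"][:,:,::-1])
for r in rects(c,"cassette1",.017):print("w",r)
c=cam("side")
for r in rects(c,"cassette1",.017):print("s",r)
E
```

```text
time_s: 30.35
position: [0.4479, 0.2094, 0.1287]
tcp_rot: [[0.996, 0.092, 0.002], [0.092, -0.996, 0.0], [0.002, -0.0, -1.0]]
force: [0.5, -0.2, -0.4]
opening: 0.547
grasp_force: 0.0
w (0.85, [205.5, 177.3, 31.0, 72.4], array([438.8, 258.1,  60.8,  24.2,   4.6]), 149)
w (0.77, [504.2, 0.0, 42.1, 63.1], array([648.6,  -9.2,  62.4,  30.1,  37. ]), 56)
w (0.72, [171.6, 139.4, 31.9, 76.4], array([468.2, 288.7,  62.7,  25.4,   4.1]), 197)
w (0.69, [466.1, 92.5, 58.0, 34.6], array([557.6,  25.7,  65.9,  24. , -85.9]), 65)
w (0.65, [326.6, 138.9, 34.3, 81.1], array([477.1, 163.6,  63.7,  25.2,   5.1]), 190)
s (0.64, [258.7, 233.0, 25.8, 18.7], array([550.6,   4.4,  68.4,  29.7, -87.7]), 75)
s (0.62, [168.0, 197.2, 26.6, 17.3], array([ 4.651e+02,  2.831e+02,  6.620e+01,  2.900e+01, -2.000e-01]), 166)
s (0.54, [163.5, 207.0, 27.9, 12.4], array([436.7, 251.3,  63.7,  27.8,   2.2]), 121)
s (0.52, [194.1, 220.0, 29.6, 9.9], array([474. , 155.6,  61.2,  24.3,   5.5]), 167)
s (0.48, [306.5, 224.4, 10.3, 16.6], array([645.8, -32.5,  63.7,  22.4,  37.5]), 79)
```

View pics/w5.png

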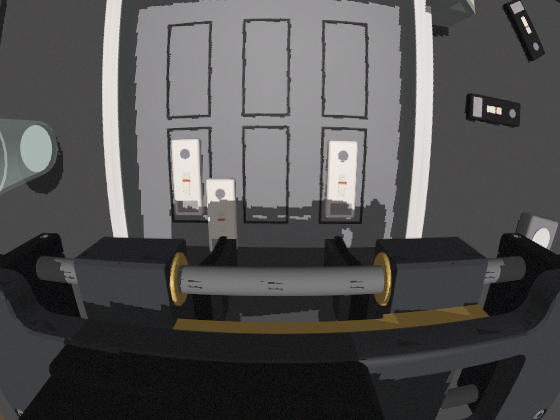

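Place 1 and 3 cassettes are good. The knocked one (about (220,210) px) lies beside place 1's cassette. I'll grip it near its robot-side end, 16 mm off centre, clear of that neighbour.

```bash
python3 -c "
from h import *
goto(.4225,.2567,.031,-85)"
```

```text
tx -2.03 ty -5.07 tz 9.57 roll(last) 0.002  cur yaw -84.9
```

```bash
python3 -m jog '[{"tx":-1,"ty":-2.5,"tz":1,"roll":0,"jaw":0.48},{"tx":-1,"ty":-2.6,"tz":1,"roll":0,"jaw":0.48},{"tx":0,"ty":0,"tz":2.5,"roll":0,"jaw":0.48},{"tx":0,"ty":0,"tz":0,"roll":0,"jaw":0.48},{"tx":0,"ty":0,"tz":0,"roll":0,"jaw":0.48}]'
python3 - <<'E'
from h import *
c=cam("wrist")
for r in rects(c,"cassette1",.017):print("w",r)
goto(.4225,.2567,.031,-85)
E
```

```text
time_s: 31.05
position: [0.423, 0.2571, 0.0819]
tcp_rot: [[0.996, 0.089, -0.003], [0.089, -0.996, -0.001], [-0.003, 0.001, -1.0]]
force: [0.3, 0.1, 0.4]
opening: 0.481
grasp_force: 0.0
w (0.92, [265.1, 157.2, 34.6, 93.4], array([437.3, 258.3,  62.9,  23.8,   5.1]), 170)
w (0.73, [539.7, 74.4, 20.3, 31.5], array([554.3,  48.5,  28.3,  23.6, -84.9]), 66)
w (0.7, [216.9, 109.2, 43.6, 98.5], array([467.2, 289.2,  63.1,  25.4,   4.4]), 208)
w (0.7, [132.5, 0.0, 394.7, 259.0], array([514.4, 222.6, 296.2, 216.4, -88.6]), 128)
w (0.59, [402.5, 112.3, 39.9, 96.0], array([476.7, 164.7,  63. ,  26.4,   5. ]), 195)
tx -0.16 ty 0.04 tz 5.21 roll(last) 0.001  cur yaw -84.9
```

```bash
python3 -m jog '[{"tx":-0.2,"ty":-0.1,"tz":3,"roll":0,"jaw":0.48},{"tx":0,"ty":0,"tz":1.6,"roll":0,"jaw":0.48},{"tx":0,"ty":0,"tz":0.6,"roll":0,"jaw":0.48},{"tx":0,"ty":0,"tz":0,"roll":0,"jaw":0.48},{"tx":0,"ty":0,"tz":0,"roll":0,"jaw":0},{"tx":0,"ty":0,"tz":0,"roll":0,"jaw":0},{"tx":0,"ty":0,"tz":0,"roll":0,"jaw":0},{"tx":0,"ty":0,"tz":0,"roll":0,"jaw":0}]'
python3 -m jog '[{"tx":0,"ty":0,"tz":-3,"roll":0,"jaw":0},{"tx":0,"ty":0,"tz":-3,"roll":0,"jaw":0},{"tx":0,"ty":0,"tz":0,"roll":0,"jaw":0},{"tx":0,"ty":0,"tz":0,"roll":0,"jaw":0}]'
python3 -c "
from h import *
goto(.4570,.2236,.031,-85)"
```

```text
time_s: 31.95
position: [0.4217, 0.2588, 0.0316]
tcp_rot: [[0.996, 0.09, 0.002], [0.09, -0.996, 0.0], [0.002, -0.0, -1.0]]
force: [0.1, -0.6, 3.3]
opening: 0.265
grasp_force: 29.9
time_s: 32.35
position: [0.4215, 0.2587, 0.0914]
tcp_rot: [[0.996, 0.09, 0.002], [0.09, -0.996, 0.001], [0.002, -0.0, -1.0]]
force: [-0.3, 0.1, -0.2]
opening: 0.271
grasp_force: 29.9
tx 3.21 ty 3.82 tz 6.05 roll(last) 0.003  cur yaw -84.9
```

```bash
python3 -m jog '[{"tx":1.6,"ty":1.9,"tz":0,"roll":0,"jaw":0},{"tx":1.6,"ty":1.9,"tz":0,"roll":0,"jaw":0},{"tx":0,"ty":0,"tz":0,"roll":0,"jaw":0},{"tx":0,"ty":0,"tz":3,"roll":0,"jaw":0},{"tx":0,"ty":0,"tz":2.5,"roll":0,"jaw":0},{"tx":0,"ty":0,"tz":0.4,"roll":0,"jaw":0},{"tx":0,"ty":0,"tz":0,"roll":0,"jaw":0},{"tx":0,"ty":0,"tz":0,"roll":0,"jaw":0}]'
python3 -m jog '[{"tx":0,"ty":0,"tz":0.1,"roll":0,"jaw":0},{"tx":0,"ty":0,"tz":0,"roll":0,"jaw":0}]'
```

```text
time_s: 33.15
position: [0.4552, 0.2238, 0.0314]
tcp_rot: [[0.996, 0.09, -0.002], [0.09, -0.996, -0.0], [-0.002, 0.0, -1.0]]
force: [0.4, -0.4, -0.1]
opening: 0.268
grasp_force: 29.9
time_s: 33.35
position: [0.4561, 0.2238, 0.0308]
tcp_rot: [[0.996, 0.09, -0.001], [0.09, -0.996, -0.0], [-0.001, 0.0, -1.0]]
force: [0.8, 1.1, -0.3]
opening: 0.269
grasp_force: 29.9
```

```bash
python3 -m jog '[{"tx":0,"ty":0,"tz":0.1,"roll":0,"jaw":0},{"tx":0,"ty":0,"tz":0,"roll":0,"jaw":0.45},{"tx":0,"ty":0,"tz":0,"roll":0,"jaw":0.45},{"tx":0,"ty":0,"tz":-3,"roll":0,"jaw":0.45},{"tx":0,"ty":0,"tz":-4,"roll":0,"jaw":0.55},{"tx":0,"ty":0,"tz":-4,"roll":0,"jaw":0.55},{"tx":0,"ty":0,"tz":0,"roll":0,"jaw":0.55},{"tx":0,"ty":0,"tz":0,"roll":0,"jaw":0.55}]'
python3 - <<'E'
from h import *
c=cam("wrist")
for r in rects(c,"cassette1",.017):print("w",r)
c=cam("scene")
for r in rects(c,"cassette1",.009):print("s",r)
s=read_state();print(s["joint_positions"].round(0))
goto(.60,.236,.20,5)
E
```

```text
time_s: 34.15
position: [0.4569, 0.2237, 0.1407]
tcp_rot: [[0.996, 0.09, 0.002], [0.09, -0.996, 0.001], [0.002, -0.0, -1.0]]
force: [-0.1, 0.9, -0.1]
opening: 0.547
grasp_force: 0.0
w (0.81, [334.8, 151.6, 34.2, 71.7], array([477. , 163.8,  63.5,  25.8,   4.3]), 183)
w (0.74, [264.2, 145.1, 32.3, 79.5], array([472.3, 225.1,  64.5,  25.1,   4.6]), 189)
w (0.69, [190.0, 149.9, 32.9, 75.5], array([467.4, 288.5,  65. ,  24.8,   5. ]), 183)
w (0.68, [470.0, 105.6, 51.9, 30.5], array([557.8,  25.7,  65.9,  24.3, -87.1]), 65)
w (0.65, [507.6, 10.5, 38.8, 65.1], array([649.6,  -9.5,  62.4,  32.8,  35.4]), 55)
s (0.61, [259.0, 204.3, 16.9, 12.9], array([559.8,  11.9,  60.9,  25.6, -84. ]), 68)
s (0.6, [293.7, 160.7, 13.7, 16.7], array([465.1, 225.1,  67.9,  29.8,   4.7]), 172)
s (0.49, [310.2, 155.0, 13.5, 12.3], array([464.6, 291.5,  60.4,  24.3,   4.1]), 192)
s (0.43, [281.3, 167.7, 13.6, 14.1], array([470.9, 163.8,  61.2,  23.2,   5.6]), 187)
[ 13.  30. 104.   0.  46.  98.]
tx 14.50 ty 0.04 tz -6.21 roll(last) -1.568  cur yaw -84.9
```

All three are centred within about 2 mm. Now the cover: roll back and grip the bar at (0.653, 0.242).

```bash
python3 -m jog '[{"tx":2.5,"ty":0,"tz":-1.5,"roll":0,"jaw":0.6},{"tx":4,"ty":0,"tz":0,"roll":0,"jaw":0.6},{"tx":4,"ty":0,"tz":0,"roll":0,"jaw":0.6},{"tx":4,"ty":0,"tz":0,"roll":-0.14,"jaw":0.6},{"tx":0,"ty":0,"tz":0,"roll":-0.142,"jaw":0.6},{"tx":0,"ty":0,"tz":0,"roll":-0.143,"jaw":0.6},{"tx":0,"ty":0,"tz":0,"roll":-0.143,"jaw":0.6},{"tx":0,"ty":0,"tz":0,"roll":-0.143,"jaw":0.6}]'
python3 -m jog '[{"tx":0,"ty":0,"tz":0,"roll":-0.143,"jaw":0.6},{"tx":0,"ty":0,"tz":0,"roll":-0.143,"jaw":0.6},{"tx":0,"ty":0,"tz":0,"roll":-0.143,"jaw":0.6},{"tx":0,"ty":0,"tz":0,"roll":-0.143,"jaw":0.6},{"tx":0,"ty":0,"tz":0,"roll":-0.143,"jaw":0.6},{"tx":0,"ty":0,"tz":0,"roll":-0.142,"jaw":0.6},{"tx":0,"ty":0,"tz":0,"roll":0,"jaw":0.6},{"tx":0,"ty":0,"tz":0,"roll":0,"jaw":0.6}]'
python3 - <<'E'
from h import *
c=cam("wrist");print(mark(c,"cover_handle",.048,3))
goto(.6525,.242,.062,5)
E
```

```text
time_s: 35.15
position: [0.6, 0.2363, 0.1526]
tcp_rot: [[0.692, 0.722, -0.004], [0.722, -0.692, -0.001], [-0.003, -0.002, -1.0]]
force: [0.0, -0.1, 0.7]
opening: 0.601
grasp_force: 0.0
time_s: 35.95
position: [0.6003, 0.2365, 0.1535]
tcp_rot: [[-0.084, 0.996, -0.002], [0.996, 0.084, -0.0], [-0.0, -0.002, -1.0]]
force: [0.0, 0.7, 0.2]
opening: 0.599
grasp_force: 0.0
[]
tx 0.10 ty 5.23 tz 9.20 roll(last) -0.002  cur yaw 4.9
```

```bash
python3 -m jog '[{"tx":0.1,"ty":3,"tz":0,"roll":0,"jaw":0.6},{"tx":0,"ty":2.2,"tz":1,"roll":0,"jaw":0.6},{"tx":0,"ty":0,"tz":4,"roll":0,"jaw":0.6},{"tx":0,"ty":0,"tz":4.1,"roll":0,"jaw":0.6},{"tx":0,"ty":0,"tz":0,"roll":0,"jaw":0},{"tx":0,"ty":0,"tz":0,"roll":0,"jaw":0},{"tx":0,"ty":0,"tz":0,"roll":0,"jaw":0},{"tx":0,"ty":0,"tz":0,"roll":0,"jaw":0}]'
python3 -m jog '[{"tx":0,"ty":0,"tz":0,"roll":0,"jaw":0},{"tx":0,"ty":0,"tz":0,"roll":0,"jaw":0},{"tx":0,"ty":0,"tz":0,"roll":0,"jaw":0},{"tx":0,"ty":0,"tz":0,"roll":0,"jaw":0}]'
```

```text
time_s: 36.85
position: [0.6533, 0.2424, 0.0655]
tcp_rot: [[-0.087, 0.996, 0.002], [0.996, 0.087, 0.0], [0.0, 0.002, -1.0]]
force: [-0.0, 0.3, -0.6]
opening: 0.32
grasp_force: 0.0
time_s: 37.25
position: [0.6524, 0.2422, 0.0646]
tcp_rot: [[-0.087, 0.996, -0.0], [0.996, 0.087, 0.0], [0.0, -0.0, -1.0]]
force: [-1.5, -0.2, 3.4]
opening: 0.108
grasp_force: 30.0
```

```bash
python3 -m jog '[{"tx":0,"ty":-2.5,"tz":0,"roll":0,"jaw":0},{"tx":0,"ty":-2.5,"tz":0,"roll":0,"jaw":0},{"tx":0,"ty":-2.5,"tz":0,"roll":0,"jaw":0},{"tx":0,"ty":-2.5,"tz":0,"roll":0,"jaw":0},{"tx":0,"ty":0,"tz":0,"roll":0,"jaw":0},{"tx":0,"ty":0,"tz":0,"roll":0,"jaw":0}]'
python3 -m jog '[{"tx":0,"ty":-2.5,"tz":0,"roll":0,"jaw":0},{"tx":0,"ty":-2.5,"tz":0,"roll":0,"jaw":0},{"tx":0,"ty":-2.5,"tz":0,"roll":0,"jaw":0},{"tx":0,"ty":-2.5,"tz":0,"roll":0,"jaw":0},{"tx":0,"ty":-1,"tz":0,"roll":0,"jaw":0},{"tx":0,"ty":0,"tz":0,"roll":0,"jaw":0},{"tx":0,"ty":0,"tz":0,"roll":0,"jaw":0}]'
```

```text
time_s: 37.85
position: [0.5525, 0.2337, 0.0645]
tcp_rot: [[-0.087, 0.996, -0.0], [0.996, 0.087, 0.0], [0.0, -0.0, -1.0]]
force: [-1.2, 0.9, 5.6]
opening: 0.113
grasp_force: 30.0
time_s: 38.55
position: [0.444, 0.2245, 0.0645]
tcp_rot: [[-0.086, 0.996, 0.001], [0.996, 0.086, 0.001], [0.001, 0.001, -1.0]]
force: [-2.1, 2.6, 7.8]
opening: 0.11
grasp_force: 30.0
```

```bash
python3 -m jog '[{"tx":0,"ty":-0.8,"tz":0,"roll":0,"jaw":0},{"tx":0,"ty":-0.4,"tz":0,"roll":0,"jaw":0},{"tx":0,"ty":0,"tz":0,"roll":0,"jaw":0}]'
python3 -m jog '[{"tx":0,"ty":-0.4,"tz":0,"roll":0,"jaw":0},{"tx":0,"ty":0,"tz":0,"roll":0,"jaw":0}]'
python3 -m jog '[{"tx":0,"ty":-0.3,"tz":0,"roll":0,"jaw":0},{"tx":0,"ty":0,"tz":0,"roll":0,"jaw":0}]'
```

```text
time_s: 38.85
position: [0.4335, 0.2236, 0.0645]
tcp_rot: [[-0.086, 0.996, 0.005], [0.996, 0.086, 0.002], [0.001, 0.005, -1.0]]
force: [1.6, 3.4, 6.6]
opening: 0.115
grasp_force: 30.0
time_s: 39.05
position: [0.4333, 0.2236, 0.0645]
tcp_rot: [[-0.087, 0.996, 0.012], [0.996, 0.087, 0.003], [0.002, 0.012, -1.0]]
force: [7.1, 2.1, 1.1]
opening: 0.113
grasp_force: 30.1
time_s: 39.25
position: [0.4332, 0.2237, 0.0645]
tcp_rot: [[-0.087, 0.996, 0.018], [0.996, 0.087, 0.004], [0.002, 0.018, -1.0]]
force: [12.1, 1.9, -3.6]
opening: 0.111
grasp_force: 30.1
```

Cover shut (0.220 m of travel). Release and go look at the scanner.

```bash
python3 -m jog '[{"tx":0,"ty":0.7,"tz":0,"roll":0,"jaw":0},{"tx":0,"ty":0,"tz":0,"roll":0,"jaw":0.4},{"tx":0,"ty":0,"tz":0,"roll":0,"jaw":0.4},{"tx":0,"ty":0,"tz":0,"roll":0,"jaw":0.4},{"tx":0,"ty":0,"tz":-4,"roll":0,"jaw":0.4},{"tx":0,"ty":0,"tz":-4,"roll":0,"jaw":0.6},{"tx":-2,"ty":1,"tz":-4,"roll":0,"jaw":1},{"tx":-4,"ty":1,"tz":-2,"roll":0,"jaw":1}]'
python3 -m jog '[{"tx":-4,"ty":1,"tz":-2,"roll":0.045,"jaw":1},{"tx":-4,"ty":1,"tz":-2,"roll":0.045,"jaw":1},{"tx":-4,"ty":1,"tz":0,"roll":0,"jaw":1},{"tx":-4,"ty":0,"tz":0,"roll":0,"jaw":1},{"tx":-4,"ty":0,"tz":0,"roll":0,"jaw":1},{"tx":-4,"ty":0,"tz":0,"roll":0,"jaw":1},{"tx":-4,"ty":0,"tz":0,"roll":0,"jaw":1},{"tx":-4,"ty":0,"tz":0,"roll":0,"jaw":1}]'
python3 -m jog '[{"tx":-4,"ty":0,"tz":0,"roll":0,"jaw":1},{"tx":-4,"ty":0,"tz":0,"roll":0,"jaw":1},{"tx":-4,"ty":0,"tz":0,"roll":0,"jaw":1},{"tx":-4,"ty":0,"tz":0,"roll":0,"jaw":1},{"tx":-4,"ty":0,"tz":0,"roll":0,"jaw":1},{"tx":0,"ty":0,"tz":0,"roll":0,"jaw":1},{"tx":0,"ty":0,"tz":0,"roll":0,"jaw":1},{"tx":0,"ty":0,"tz":0,"roll":0,"jaw":1}]'
python3 - <<'E'
from h import *
c=cam("wrist");cv2.imwrite("pics/w6.png",c["img"][:,:,::-1])
for t,z in dict(scanner=.006,window=.022,rest=0).items():print(t,mark(c,t,z))
for r in rects(c,"scanner",.034):print("w scanner",r)
for r in rects(c,"rest",.006):print("w rest",r)
c=cam("scene")
for r in rects(c,"cover_handle",.037):print("cover",r)
for r in rects(c,"rest",.006):print("s rest",r)
c=cam("side")
for r in rects(c,"rest",.006):print("sd rest",r)
print(read_state()["joint_positions"].round())
E
```

```text
time_s: 40.05
position: [0.4574, 0.1659, 0.2065]
tcp_rot: [[-0.091, 0.996, 0.004], [0.996, 0.091, 0.001], [0.001, 0.004, -1.0]]
force: [1.2, -0.9, 0.0]
opening: 0.589
grasp_force: 0.0
time_s: 40.85
position: [0.4898, -0.155, 0.2432]
tcp_rot: [[0.003, 1.0, -0.002], [1.0, -0.003, 0.001], [0.001, -0.002, -1.0]]
force: [0.2, 0.1, -0.1]
opening: 1.0
grasp_force: 0.0
time_s: 41.65
position: [0.4897, -0.3522, 0.2431]
tcp_rot: [[0.003, 1.0, -0.002], [1.0, -0.003, 0.002], [0.002, -0.002, -1.0]]
force: [-0.6, 0.6, -0.6]
opening: 1.0
grasp_force: 0.0
scanner [(0.79, array([ 0.4404, -0.3861,  0.006 ]))]
window [(0.94, array([ 0.5262, -0.386 ,  0.022 ]))]
rest [(0.81, array([ 0.4394, -0.3878,  0.    ]))]
w scanner (0.65, [168.5, 191.6, 146.4, 50.8], array([ 442.1, -384.6,  169.2,   56.1,   -2.8]), 145)
w rest (0.9, [159.5, 180.6, 166.4, 64.9], array([ 439.6, -391.6,  202.2,   81.3,    2.2]), 206)
cover (0.68, [267.1, 140.6, 87.3, 67.4], array([525.9, 229.5, 233.4, 224.6,   5. ]), 204)
s rest (0.7, [118.0, 215.5, 44.5, 48.9], array([ 439.3, -394.1,  204.8,   82.9,    2.2]), 124)
sd rest (0.66, [315.4, 344.0, 105.9, 76.0], array([ 437.9, -395.2,  202.7,   85.6,    2.7]), 123)
[-46.  28.  85.  -0.  67. -46.]
```

View pics/w6.png

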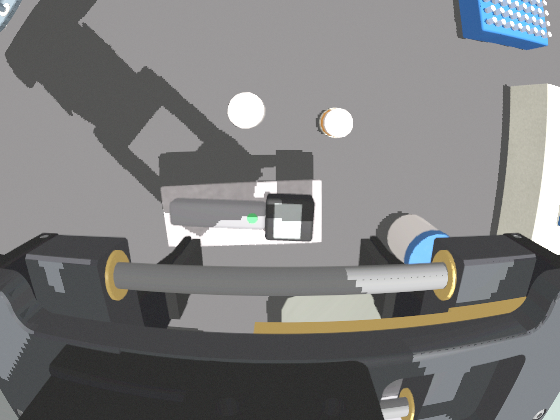

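```bash
python3 - <<'E'
from h import *
c=cam("scene")
for z in(0,.1,.15,.2):print(z,onz(c,[[115,256],[137,318],[80,352],[33,290]],z)[:,:2].round(3).tolist())
c=cam("wrist")
for z in(0,.1,.15,.2):print(z,onz(c,[[285,298],[380,298]],z)[:,:2].round(3).tolist())
c=cam("side")
for z in(0,.1,.15,.2):print(z,onz(c,[[456,395],[485,345],[545,295]],z)[:,:2].round(3).tolist())
E
python3 -m jog '[{"tx":-1.7,"ty":-2.7,"tz":0,"roll":0.14,"jaw":1},{"tx":-1.3,"ty":-2.9,"tz":0,"roll":0.143,"jaw":1},{"tx":0,"ty":0,"tz":0,"roll":0.143,"jaw":1},{"tx":0,"ty":0,"tz":0,"roll":0.143,"jaw":1},{"tx":0,"ty":0,"tz":0,"roll":0.143,"jaw":1},{"tx":0,"ty":0,"tz":0,"roll":0.143,"jaw":1},{"tx":0,"ty":0,"tz":0,"roll":0.143,"jaw":1},{"tx":0,"ty":0,"tz":0,"roll":0.143,"jaw":1}]'
python3 -m jog '[{"tx":0,"ty":0,"tz":0,"roll":0.143,"jaw":1},{"tx":0,"ty":0,"tz":0,"roll":0.143,"jaw":1},{"tx":0,"ty":0,"tz":0,"roll":0.143,"jaw":1},{"tx":0,"ty":0,"tz":0,"roll":0,"jaw":1},{"tx":0,"ty":0,"tz":0,"roll":0,"jaw":1},{"tx":0,"ty":0,"tz":0,"roll":0,"jaw":1}]'
python3 - <<'E'
from h import *
c=cam("wrist");cv2.imwrite("pics/w7.png",c["img"][:,:,::-1])
for t,z in dict(scanner=.006,window=.022,rest=0).items():print(t,mark(c,t,z))
for r in rects(c,"scanner",.034):print("w scanner",r)
for r in rects(c,"rest",.006):print("w rest",r)
goto(.435,-.386,.08,-91)
E
```

```text
0 [[0.453, -0.492], [0.69, -0.512], [0.699, -0.69], [0.433, -0.753]]
0.1 [[0.52, -0.487], [0.739, -0.505], [0.748, -0.67], [0.502, -0.728]]
0.15 [[0.554, -0.484], [0.764, -0.502], [0.773, -0.66], [0.536, -0.715]]
0.2 [[0.588, -0.482], [0.789, -0.498], [0.797, -0.65], [0.571, -0.703]]
0 [[0.496, -0.516], [0.631, -0.521]]
0.1 [[0.494, -0.456], [0.595, -0.46]]
0.15 [[0.493, -0.426], [0.576, -0.429]]
0.2 [[0.493, -0.395], [0.558, -0.398]]
0 [[0.55, -0.495], [0.681, -0.477], [0.892, -0.497]]
0.1 [[0.482, -0.51], [0.595, -0.494], [0.776, -0.512]]
0.15 [[0.449, -0.517], [0.552, -0.503], [0.718, -0.519]]
0.2 [[0.415, -0.525], [0.509, -0.512], [0.661, -0.526]]
time_s: 43.15
position: [0.4327, -0.3795, 0.2439]
tcp_rot: [[0.913, 0.408, 0.0], [0.408, -0.913, -0.0], [0.0, 0.0, -1.0]]
force: [-0.6, 0.2, 1.0]
opening: 1.0
grasp_force: 0.0
time_s: 43.75
position: [0.4327, -0.3794, 0.2439]
tcp_rot: [[1.0, -0.0, -0.0], [-0.0, -1.0, 0.0], [-0.0, -0.0, -1.0]]
force: [0.5, -0.4, 0.2]
opening: 1.007
grasp_force: 0.0
scanner [(0.97, array([ 0.4455, -0.3889,  0.006 ]))]
window [(0.65, array([ 0.5291, -0.3923,  0.022 ]))]
rest [(0.8, array([ 0.4367, -0.3956,  0.    ]))]
w scanner (0.92, [266.6, 95.0, 50.2, 152.5], array([ 443.3, -388. ,  169.3,   51.2,   -1.6]), 114)
w rest (0.6, [257.9, 89.2, 70.3, 164.2], array([ 438.7, -392.1,  200.5,   80.5,    2.2]), 145)
tx 0.23 ty 0.66 tz 16.38 roll(last) 0.016  cur yaw -90.1
```

View pics/w7.png

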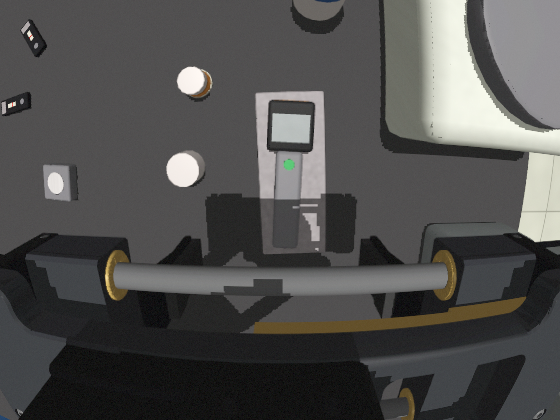

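```bash
python3 - <<'E'
from h import *
c=cam("wrist")
print("appl, grey corner(wrist)")
for z in(0,.05,.1,.15,.2):print(z,onz(c,[[385,145],[421,240],[425,225]],z)[:,:2].round(3).tolist())
c=cam("scene")
for z in(0,.05,.08,.1):print(z,onz(c,[[68,207],[80,252]],z)[:,:2].round(3).tolist())
E
```

```text
appl, grey corner(wrist)
0 [[0.477, -0.508], [0.351, -0.57], [0.373, -0.574]]
0.05 [[0.48, -0.491], [0.371, -0.546], [0.39, -0.548]]
0.1 [[0.484, -0.474], [0.391, -0.521], [0.406, -0.523]]
0.15 [[0.487, -0.458], [0.41, -0.496], [0.423, -0.498]]
0.2 [[0.49, -0.441], [0.43, -0.472], [0.44, -0.473]]
0 [[0.18, -0.562], [0.378, -0.584]]
0.05 [[0.224, -0.557], [0.414, -0.578]]
0.08 [[0.25, -0.554], [0.436, -0.575]]
0.1 [[0.268, -0.552], [0.451, -0.572]]
```

```bash
python3 -m jog '[{"tx":0.2,"ty":0.8,"tz":3,"roll":0.028,"jaw":0.75},{"tx":0,"ty":0,"tz":4,"roll":0,"jaw":0.75},{"tx":0,"ty":0,"tz":4,"roll":0,"jaw":0.75},{"tx":0,"ty":0,"tz":3,"roll":0,"jaw":0.75},{"tx":0,"ty":0,"tz":0,"roll":0,"jaw":0.75},{"tx":0,"ty":0,"tz":0,"roll":0,"jaw":0.75},{"tx":0,"ty":0,"tz":0,"roll":0,"jaw":0.75}]'
python3 - <<'E'
from h import *
c=cam("wrist")
for t,z in dict(scanner=.006,window=.022).items():print(t,mark(c,t,z))
for r in rects(c,"scanner",.034):print("w scanner",r)
# handle axis: mask rows behind head, centre line
m=trace("wrist","scanner")[0]["pixels"];v,u=np.nonzero(m)
P=onz(c,np.c_[u,v],.034)[:,:2]*1000
for lo,hi in((370,385),(385,400),(400,415),(415,430),(430,445),(445,460),(460,470),(480,490),(495,505),(510,520)):
    q=P[(P[:,0]>lo)&(P[:,0]<hi)]
    if len(q):print(lo,hi,q[:,1].min().round(1),q[:,1].max().round(1))
print(P[:,0].min(),P[:,0].max())
goto(.435,-.388,.029,-91.6)
E
```

```text
time_s: 44.85
position: [0.4357, -0.3886, 0.1057]
tcp_rot: [[1.0, -0.03, 0.002], [-0.03, -1.0, -0.003], [0.002, 0.003, -1.0]]
force: [1.1, -0.8, 1.0]
opening: 0.75
grasp_force: 0.0
scanner [(0.77, array([ 0.4434, -0.3885,  0.006 ]))]
window [(0.24, array([ 0.5474, -0.2903,  0.022 ]))]
w scanner (0.63, [242.6, 86.9, 79.0, 229.5], array([ 442.4, -386.5,  168.3,   51.1,   -3.6]), 129)
370 385 -398.6 -368.8
400 415 -400.4 -371.2
415 430 -401.3 -371.8
430 445 -402.2 -372.5
445 460 -402.5 -372.6
460 470 -403.2 -374.0
480 490 -413.7 -363.9
495 505 -415.9 -364.9
510 520 -415.6 -365.5
358.2433077852367 526.9637027714949
tx -0.03 ty -0.01 tz 7.62 roll(last) -0.002  cur yaw -91.7
```

```bash
python3 -m jog '[{"tx":0,"ty":-0.1,"tz":3,"roll":0.022,"jaw":0.75},{"tx":0,"ty":0,"tz":3,"roll":0,"jaw":0.75},{"tx":0,"ty":0,"tz":1.6,"roll":0,"jaw":0.75},{"tx":0,"ty":0,"tz":0,"roll":0,"jaw":0.75},{"tx":0,"ty":0,"tz":0,"roll":0,"jaw":0.75}]'
python3 -m jog '[{"tx":0,"ty":0,"tz":0,"roll":0,"jaw":0},{"tx":0,"ty":0,"tz":0,"roll":0,"jaw":0},{"tx":0,"ty":0,"tz":0,"roll":0,"jaw":0},{"tx":0,"ty":0,"tz":0,"roll":0,"jaw":0},{"tx":0,"ty":0,"tz":0,"roll":0,"jaw":0},{"tx":0,"ty":0,"tz":0,"roll":0,"jaw":0},{"tx":0,"ty":0,"tz":0,"roll":0,"jaw":0}]'
```

```text
time_s: 45.6
position: [0.4349, -0.3866, 0.0281]
tcp_rot: [[0.999, -0.052, 0.0], [-0.052, -0.999, -0.0], [0.0, 0.0, -1.0]]
force: [-0.2, -0.5, 1.2]
opening: 0.75
grasp_force: 0.0
time_s: 46.3
position: [0.4348, -0.3866, 0.028]
tcp_rot: [[0.999, -0.052, 0.0], [-0.052, -0.999, -0.0], [0.0, 0.0, -1.0]]
force: [-0.2, -0.7, 1.2]
opening: 0.344
grasp_force: 30.0
```

```bash
python3 -m jog '[{"tx":0,"ty":0,"tz":-2,"roll":0,"jaw":0},{"tx":0,"ty":0,"tz":-3,"roll":0,"jaw":0},{"tx":0,"ty":0,"tz":-4,"roll":0,"jaw":0},{"tx":0,"ty":0,"tz":-4,"roll":0,"jaw":0},{"tx":0,"ty":0,"tz":0,"roll":0,"jaw":0},{"tx":0,"ty":0,"tz":0,"roll":0,"jaw":0}]'
python3 - <<'E'
from h import *
print(read_state()["joint_positions"].round(0))
goto(.55,-.22,.16,-91)
goto(.6664,-.0689,.16,5)
E
```

```text
time_s: 46.9
position: [0.4348, -0.3864, 0.1585]
tcp_rot: [[0.999, -0.052, 0.001], [-0.052, -0.999, -0.001], [0.001, 0.001, -1.0]]
force: [0.5, 0.1, -1.6]
opening: 0.342
grasp_force: 30.0
[-53.  33.  93.  -0.  54.  40.]
tx 10.64 ty -17.21 tz -0.16 roll(last) -0.035  cur yaw -93.0
tx 21.48 ty -32.91 tz -0.17 roll(last) 1.431  cur yaw -93.0
```

```bash
python3 -m jog '[{"tx":2.4,"ty":-3.6,"tz":0,"roll":0,"jaw":0},{"tx":2.4,"ty":-3.6,"tz":0,"roll":0,"jaw":0},{"tx":2.4,"ty":-3.6,"tz":0,"roll":0,"jaw":0},{"tx":2.4,"ty":-3.6,"tz":0,"roll":0,"jaw":0},{"tx":2.4,"ty":-3.6,"tz":0,"roll":0,"jaw":0},{"tx":2.4,"ty":-3.6,"tz":0,"roll":0,"jaw":0},{"tx":2.4,"ty":-3.6,"tz":0,"roll":0,"jaw":0},{"tx":2.4,"ty":-3.6,"tz":0,"roll":0,"jaw":0}]'
python3 -m jog '[{"tx":2.3,"ty":-4.1,"tz":0,"roll":0,"jaw":0},{"tx":0,"ty":0,"tz":0,"roll":-0.14,"jaw":0},{"tx":0,"ty":0,"tz":0,"roll":-0.142,"jaw":0},{"tx":0,"ty":0,"tz":0,"roll":-0.143,"jaw":0},{"tx":0,"ty":0,"tz":0,"roll":-0.143,"jaw":0},{"tx":0,"ty":0,"tz":0,"roll":-0.143,"jaw":0},{"tx":0,"ty":0,"tz":0,"roll":-0.143,"jaw":0},{"tx":0,"ty":0,"tz":0,"roll":-0.143,"jaw":0}]'
python3 -m jog '[{"tx":0,"ty":0,"tz":0,"roll":-0.143,"jaw":0},{"tx":0,"ty":0,"tz":0,"roll":-0.143,"jaw":0},{"tx":0,"ty":0,"tz":0,"roll":-0.143,"jaw":0},{"tx":0,"ty":0,"tz":0,"roll":-0.143,"jaw":0},{"tx":0,"ty":0,"tz":0,"roll":-0.142,"jaw":0},{"tx":0,"ty":0,"tz":0,"roll":0,"jaw":0},{"tx":0,"ty":0,"tz":0,"roll":0,"jaw":0}]'
python3 - <<'E'
from h import *
c=cam("wrist");cv2.imwrite("pics/w8.png",c["img"][:,:,::-1])
print(mark(c,"label",.064,3),mark(c,"window",.16-.021+.016-.001,2))
for n in("side","scene"):
    c=cam(n);print(n,mark(c,"label",.064,2));cv2.imwrite(f"pics/{n}8.png",c["img"][:,:,::-1])
goto(.6664,-.0689,.072,5)
E
```

```text
time_s: 47.7
position: [0.6406, -0.1066, 0.1548]
tcp_rot: [[0.999, -0.052, -0.006], [-0.052, -0.999, 0.002], [-0.006, -0.002, -1.0]]
force: [1.0, -1.2, -2.0]
opening: 0.342
grasp_force: 30.0
time_s: 48.5
position: [0.6647, -0.0686, 0.1545]
tcp_rot: [[0.581, 0.814, -0.006], [0.814, -0.581, 0.002], [-0.002, -0.006, -1.0]]
force: [0.2, 0.2, -2.1]
opening: 0.345
grasp_force: 30.0
time_s: 49.2
position: [0.6655, -0.0688, 0.1557]
tcp_rot: [[-0.085, 0.996, -0.004], [0.996, 0.085, 0.001], [0.001, -0.004, -1.0]]
force: [-0.3, 0.4, -1.9]
opening: 0.342
grasp_force: 30.0
[(0.67, array([0.6536, 0.0913, 0.064 ]))] [(0.57, array([0.6568, 0.0239, 0.154 ]))]
side [(0.96, array([0.6539, 0.0986, 0.064 ])), (0.49, array([0.7482, 0.1277, 0.064 ]))]
scene [(0.96, array([0.6481, 0.1006, 0.064 ]))]
tx 0.02 ty -0.03 tz 8.59 roll(last) 0.000  cur yaw 5.0
```

View pics/w8.png

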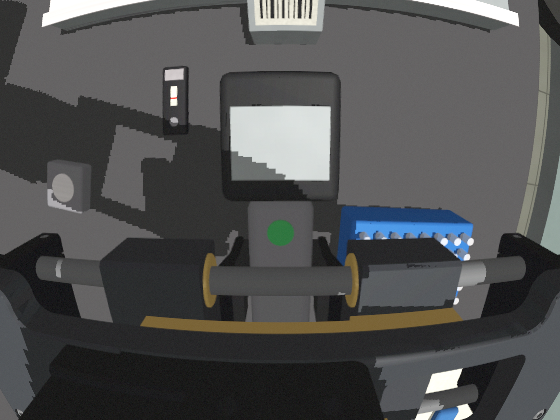

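Scanner straight in the jaws, label ahead at about (284,12) px. Lower it to beam height.

```bash
python3 -m jog '[{"tx":-0.2,"ty":0.1,"tz":2,"roll":0,"jaw":0},{"tx":0,"ty":0,"tz":2.5,"roll":0,"jaw":0},{"tx":0,"ty":0,"tz":2.5,"roll":0,"jaw":0},{"tx":0,"ty":0,"tz":1.5,"roll":0,"jaw":0},{"tx":0,"ty":0,"tz":0,"roll":0,"jaw":0},{"tx":0,"ty":0,"tz":0,"roll":0,"jaw":0},{"tx":0,"ty":0,"tz":0,"roll":0,"jaw":0}]'
python3 - <<'E'
from h import *
c=cam("wrist");cv2.imwrite("pics/w9.png",c["img"][:,:,::-1])
print(mark(c,"label",.064,3),mark(c,"window",.064,2))
c=cam("side");print(mark(c,"label",.064),mark(c,"window",.064));cv2.imwrite("pics/side9.png",cv2.resize(c["img"][150:300,200:380,::-1],None,fx=4,fy=4))
c=cam("scene");print(mark(c,"label",.064),mark(c,"window",.064))
s=read_state();print(s["position"],s["opening"],s["tcp_rot"].round(4))
E
```

```text
time_s: 50.25
position: [0.669, -0.0712, 0.0744]
tcp_rot: [[-0.088, 0.996, 0.003], [0.996, 0.088, -0.001], [-0.001, 0.003, -1.0]]
force: [0.8, 0.2, -1.6]
opening: 0.349
grasp_force: 30.0
[] [(0.69, array([0.6604, 0.0223, 0.064 ]))]
[(0.74, array([ 0.4195, -0.3028,  0.064 ]))] [(0.75, array([ 0.7307, -0.1522,  0.064 ]))]
[(0.63, array([0.6616, 0.0849, 0.064 ]))] [(0.73, array([0.6576, 0.0179, 0.064 ]))]
[ 0.66787223 -0.07097288  0.07309041] 0.34289529694885934 [[-8.790e-02  9.961e-01  3.000e-04]
 [ 9.961e-01  8.790e-02 -1.000e-04]
 [-1.000e-04  3.000e-04 -1.000e+00]]
```

View pics/side9.png

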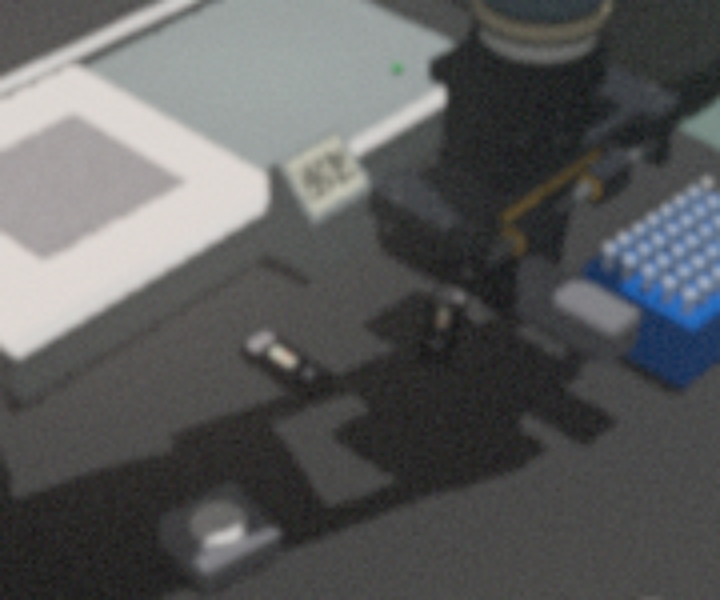

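```bash
python3 -m jog '[{"tx":0,"ty":0,"tz":0.3,"roll":0,"jaw":0},{"tx":0,"ty":0,"tz":0,"roll":0,"jaw":0},{"tx":0,"ty":0,"tz":0,"roll":0,"jaw":0},{"tx":0,"ty":0,"tz":0,"roll":0,"jaw":0}]'
python3 - <<'E'
from h import *
c=cam("side");print(onz(c,[[282,194.5]],.064))
c=cam("scene");print(mark(c,"label",.064))
p=[read_state()["position"].round(4) for _ in range(2)];print(p, read_state()["opening"])
E
```

```text
time_s: 51.1
position: [0.6678, -0.071, 0.0697]
tcp_rot: [[-0.088, 0.996, -0.0], [0.996, 0.088, 0.0], [0.0, -0.0, -1.0]]
force: [-0.8, 0.1, -0.4]
opening: 0.344
grasp_force: 30.0
[[0.65412502 0.0840917  0.064     ]]
[(0.8, array([0.653 , 0.0954, 0.064 ]))]
[array([ 0.6679, -0.071 ,  0.0699]), array([ 0.6679, -0.071 ,  0.0699])] 0.3445688854359258
```

Beam line meets the label at x≈0.6536, z≈0.064, from about 70 mm. Hold.

```bash
Z='x'; python3 -m jog '[{"tx":0,"ty":0,"tz":0,"roll":0,"jaw":0},{"tx":0,"ty":0,"tz":0,"roll":0,"jaw":0},{"tx":0,"ty":0,"tz":0,"roll":0,"jaw":0},{"tx":0,"ty":0,"tz":0,"roll":0,"jaw":0},{"tx":0,"ty":0,"tz":0,"roll":0,"jaw":0},{"tx":0,"ty":0,"tz":0,"roll":0,"jaw":0},{"tx":0,"ty":0,"tz":0,"roll":0,"jaw":0},{"tx":0,"ty":0,"tz":0,"roll":0,"jaw":0}]'
python3 -m jog '[{"tx":0,"ty":0,"tz":0,"roll":0,"jaw":0},{"tx":0,"ty":0,"tz":0,"roll":0,"jaw":0},{"tx":0,"ty":0,"tz":0,"roll":0,"jaw":0},{"tx":0,"ty":0,"tz":0,"roll":0,"jaw":0},{"tx":0,"ty":0,"tz":0,"roll":0,"jaw":0},{"tx":0,"ty":0,"tz":0,"roll":0,"jaw":0},{"tx":0,"ty":0,"tz":0,"roll":0,"jaw":0},{"tx":0,"ty":0,"tz":0,"roll":0,"jaw":0}]'
python3 -m jog '[{"tx":0,"ty":0,"tz":0,"roll":0,"jaw":0},{"tx":0,"ty":0,"tz":0,"roll":0,"jaw":0},{"tx":0,"ty":0,"tz":0,"roll":0,"jaw":0},{"tx":0,"ty":0,"tz":0,"roll":0,"jaw":0},{"tx":0,"ty":0,"tz":0,"roll":0,"jaw":0},{"tx":0,"ty":0,"tz":0,"roll":0,"jaw":0},{"tx":0,"ty":0,"tz":0,"roll":0,"jaw":0},{"tx":0,"ty":0,"tz":0,"roll":0,"jaw":0}]'
python3 - <<'E'
from h import *
c=cam("wrist");cv2.imwrite("pics/w10.png",c["img"][:,:,::-1]);print(mark(c,"window",.064,2))
s=read_state();print(s["position"],s["opening"],s["grasp_force"])
E
```

```text
time_s: 52.05
position: [0.6678, -0.071, 0.0699]
tcp_rot: [[-0.088, 0.996, -0.0], [0.996, 0.088, -0.0], [-0.0, -0.0, -1.0]]
force: [-0.2, 0.3, -1.7]
opening: 0.345
grasp_force: 30.0
time_s: 52.85
position: [0.6678, -0.071, 0.0698]
tcp_rot: [[-0.088, 0.996, -0.0], [0.996, 0.088, 0.0], [0.0, -0.0, -1.0]]
force: [-0.1, -0.2, -1.4]
opening: 0.343
grasp_force: 30.0
time_s: 53.65
position: [0.6678, -0.071, 0.0698]
tcp_rot: [[-0.088, 0.996, -0.0], [0.996, 0.088, -0.0], [-0.0, -0.0, -1.0]]
force: [0.0, -0.6, -1.3]
opening: 0.343
grasp_force: 30.0
[(0.93, array([0.6593, 0.0226, 0.064 ]))]
[ 0.66780855 -0.07096861  0.06984034] 0.34218962939519204 29.99689992517233
```

View pics/w10.png

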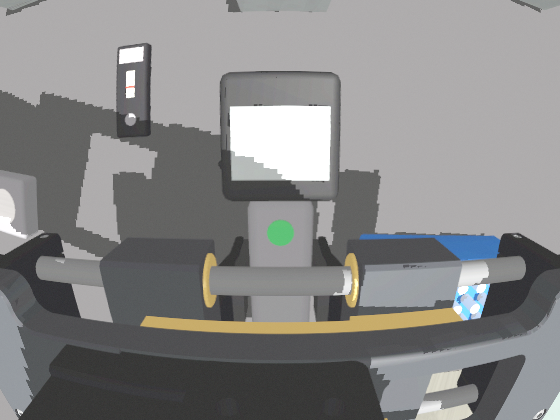

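The scanner sits unchanged in the grip, and the desk at the top of the picture (cols 228–330) is centred on its axis. Held about 3 s. Now put it back.

```bash
python3 -m jog '[{"tx":-0.5,"ty":0,"tz":-3,"roll":0,"jaw":0},{"tx":-0.5,"ty":0,"tz":-3,"roll":0,"jaw":0},{"tx":0,"ty":0,"tz":-3,"roll":0,"jaw":0},{"tx":0,"ty":0,"tz":0,"roll":0.14,"jaw":0},{"tx":0,"ty":0,"tz":0,"roll":0.142,"jaw":0},{"tx":0,"ty":0,"tz":0,"roll":0.143,"jaw":0},{"tx":0,"ty":0,"tz":0,"roll":0.143,"jaw":0},{"tx":0,"ty":0,"tz":0,"roll":0.143,"jaw":0}]'
python3 -m jog '[{"tx":0,"ty":0,"tz":0,"roll":0.143,"jaw":0},{"tx":0,"ty":0,"tz":0,"roll":0.143,"jaw":0},{"tx":0,"ty":0,"tz":0,"roll":0.143,"jaw":0},{"tx":0,"ty":0,"tz":0,"roll":0.143,"jaw":0},{"tx":0,"ty":0,"tz":0,"roll":0.143,"jaw":0},{"tx":0,"ty":0,"tz":0,"roll":0.143,"jaw":0},{"tx":0,"ty":0,"tz":0,"roll":0.142,"jaw":0},{"tx":0,"ty":0,"tz":0,"roll":0,"jaw":0}]'
python3 -c "
from h import *
goto(.4348,-.3866,.15,-93)"
```

```text
time_s: 54.55
position: [0.6685, -0.0808, 0.1598]
tcp_rot: [[0.588, 0.809, -0.0], [0.809, -0.588, 0.0], [-0.0, -0.0, -1.0]]
force: [-0.3, 0.8, -1.2]
opening: 0.339
grasp_force: 30.0
time_s: 55.35
position: [0.6685, -0.0809, 0.1598]
tcp_rot: [[0.999, -0.052, -0.0], [-0.052, -0.999, 0.0], [-0.0, -0.0, -1.0]]
force: [0.3, -0.0, -1.7]
opening: 0.343
grasp_force: 30.0
tx -21.75 ty 31.74 tz 0.99 roll(last) 0.000  cur yaw -93.0
```

```bash
python3 -m jog '[{"tx":-2.5,"ty":3.6,"tz":0,"roll":0,"jaw":0},{"tx":-2.5,"ty":3.6,"tz":0,"roll":0,"jaw":0},{"tx":-2.5,"ty":3.6,"tz":0,"roll":0,"jaw":0},{"tx":-2.5,"ty":3.6,"tz":0,"roll":0,"jaw":0},{"tx":-2.5,"ty":3.6,"tz":0,"roll":0,"jaw":0},{"tx":-2.5,"ty":3.6,"tz":0,"roll":0,"jaw":0},{"tx":-2.5,"ty":3.6,"tz":0,"roll":0,"jaw":0},{"tx":-2.5,"ty":3.6,"tz":0,"roll":0,"jaw":0}]'
python3 -m jog '[{"tx":-1.7,"ty":2.9,"tz":0,"roll":0,"jaw":0},{"tx":0,"ty":0,"tz":2,"roll":0,"jaw":0},{"tx":0,"ty":0,"tz":3,"roll":0,"jaw":0},{"tx":0,"ty":0,"tz":0,"roll":0,"jaw":0},{"tx":0,"ty":0,"tz":0,"roll":0,"jaw":0},{"tx":0,"ty":0,"tz":0,"roll":0,"jaw":0}]'
python3 - <<'E'
from h import *
c=cam("wrist");print(mark(c,"window",.1,2))
goto(.4348,-.3866,.030,-93)
E
```

```text
time_s: 56.15
position: [0.4528, -0.3594, 0.1601]
tcp_rot: [[0.999, -0.049, 0.0], [-0.049, -0.999, -0.0], [0.0, 0.0, -1.0]]
force: [1.0, 0.1, -1.9]
opening: 0.341
grasp_force: 30.0
time_s: 56.75
position: [0.4363, -0.3867, 0.1111]
tcp_rot: [[0.999, -0.051, 0.001], [-0.051, -0.999, -0.002], [0.002, 0.002, -1.0]]
force: [0.5, 0.1, -1.4]
opening: 0.34
grasp_force: 30.0
[(0.63, array([ 0.5304, -0.3904,  0.1   ]))]
tx -0.17 ty -0.02 tz 8.13 roll(last) 0.002  cur yaw -92.9
```

```bash
python3 -m jog '[{"tx":-0.1,"ty":0,"tz":3,"roll":0,"jaw":0},{"tx":0,"ty":0,"tz":3,"roll":0,"jaw":0},{"tx":0,"ty":0,"tz":1.5,"roll":0,"jaw":0},{"tx":0,"ty":0,"tz":0.4,"roll":0,"jaw":0},{"tx":0,"ty":0,"tz":0,"roll":0,"jaw":0},{"tx":0,"ty":0,"tz":0,"roll":0,"jaw":0},{"tx":0,"ty":0,"tz":0,"roll":0,"jaw":0}]'
```

```text
time_s: 57.55
position: [0.4351, -0.3869, 0.0322]
tcp_rot: [[0.999, -0.052, 0.002], [-0.052, -0.999, -0.002], [0.002, 0.002, -1.0]]
force: [0.1, -0.6, -1.5]
opening: 0.341
grasp_force: 30.0
```

```bash
python3 -m jog '[{"tx":0,"ty":0,"tz":0.2,"roll":0,"jaw":0},{"tx":0,"ty":0,"tz":0.1,"roll":0,"jaw":0},{"tx":0,"ty":0,"tz":0,"roll":0,"jaw":0},{"tx":0,"ty":0,"tz":0,"roll":0,"jaw":0}]'
python3 -m jog '[{"tx":0,"ty":0,"tz":0.1,"roll":0,"jaw":0},{"tx":0,"ty":0,"tz":0,"roll":0,"jaw":0}]'
```

```text
time_s: 57.95
position: [0.4345, -0.3862, 0.028]
tcp_rot: [[0.999, -0.052, 0.0], [-0.052, -0.999, -0.0], [0.0, 0.0, -1.0]]
force: [0.4, 0.2, -1.2]
opening: 0.342
grasp_force: 30.0
time_s: 58.15
position: [0.4345, -0.3862, 0.028]
tcp_rot: [[0.999, -0.052, 0.0], [-0.052, -0.999, -0.0], [0.0, 0.0, -1.0]]
force: [-1.7, 2.1, 6.4]
opening: 0.343
grasp_force: 30.0
```

Contact with the rest. Release, lift clear, and check everything.

```bash
python3 -m jog '[{"tx":0,"ty":0,"tz":-0.1,"roll":0,"jaw":0.75},{"tx":0,"ty":0,"tz":0,"roll":0,"jaw":0.75},{"tx":0,"ty":0,"tz":0,"roll":0,"jaw":0.75},{"tx":0,"ty":0,"tz":0,"roll":0,"jaw":0.75},{"tx":0,"ty":0,"tz":-3,"roll":0,"jaw":0.75},{"tx":0,"ty":0,"tz":-4,"roll":0,"jaw":0.75},{"tx":0,"ty":0,"tz":-4,"roll":0,"jaw":0.75},{"tx":0,"ty":0,"tz":-4,"roll":0,"jaw":0.75}]'
python3 -m jog '[{"tx":0,"ty":0,"tz":-4,"roll":0,"jaw":0.75},{"tx":0,"ty":0,"tz":-2,"roll":0,"jaw":0.75},{"tx":0,"ty":0,"tz":0,"roll":0,"jaw":0.75},{"tx":0,"ty":0,"tz":0,"roll":0,"jaw":0.75}]'
python3 - <<'E'
from h import *
c=cam("wrist")
for t,z in dict(scanner=.006,window=.022).items():print(t,mark(c,t,z))
for r in rects(c,"scanner",.034):print("w scanner",r)
for n in("scene","side"):
    c=cam(n)
    for r in rects(c,"cover_handle",.037):print("cover",r)
    for r in rects(c,"cassette1",.009):print(n,r)
    for t in("vial","control_pot","calibrator","tip_box","swab_tub","beaker"):print(t,mark(c,t,0))
    if n=="scene":cv2.imwrite("pics/fin.png",cv2.resize(c["img"][110:310,90:410,::-1],None,fx=2.4,fy=2.4))
E
```

```text
time_s: 58.95
position: [0.4342, -0.3858, 0.179]
tcp_rot: [[0.999, -0.052, -0.001], [-0.052, -0.999, 0.001], [-0.001, -0.001, -1.0]]
force: [0.5, -0.7, -0.6]
opening: 0.751
grasp_force: 0.0
time_s: 59.35
position: [0.4341, -0.3857, 0.2374]
tcp_rot: [[0.999, -0.052, -0.0], [-0.052, -0.999, 0.0], [-0.0, -0.0, -1.0]]
force: [-0.1, 0.2, -1.2]
opening: 0.749
grasp_force: 0.0
scanner [(0.63, array([ 0.4434, -0.3872,  0.006 ]))]
window [(0.73, array([ 0.5287, -0.3936,  0.022 ]))]
w scanner (0.64, [258.2, 98.4, 49.4, 153.0], array([ 442. , -383.4,  170.1,   51.2,   -5.4]), 112)
cover (0.84, [268.4, 139.6, 87.4, 69.9], array([525.8, 230.6, 235.3, 228.1,   4.9]), 203)
cover (0.26, [263.6, 139.7, 141.1, 119.9], array([644.4, 214.3, 469.1, 311.1,   5.3]), 173)
scene (0.54, [259.5, 230.1, 23.9, 10.2], array([655.8, -21.9,  64.8,  27.8,  36.8]), 71)
scene (0.5, [118.8, 211.9, 44.2, 53.8], array([ 442.4, -394.8,  206.1,   80.7,    2.1]), 118)
scene (0.45, [259.3, 201.7, 16.0, 16.6], array([560.6,  16.1,  59.3,  29. ,  89.8]), 71)
vial [(0.61, array([ 0.5502, -0.2853,  0.    ]))]
control_pot [(0.62,
[... 182 characters left out ...]
71,  0.    ]))]
beaker [(0.91, array([0.5031, 0.4456, 0.    ]))]
cover (0.61, [153.0, 165.7, 112.2, 74.3], array([525.7, 231.4, 236.9, 227.2,   4.7]), 191)
cover (0.24, [147.2, 137.3, 181.6, 114.6], array([634.4, 205.6, 489.4, 335.2,   4.3]), 160)
side (0.64, [260.5, 231.4, 23.7, 18.5], array([556.2,  11.7,  66.3,  26.6, -86.2]), 82)
side (0.55, [302.7, 225.5, 14.0, 17.5], array([651.3, -24.6,  71.6,  24.3,  37.3]), 78)
vial [(0.84, array([ 0.5521, -0.2794,  0.    ]))]
control_pot [(0.82, array([ 0.45  , -0.2692,  0.    ]))]
calibrator [(0.85, array([ 0.4417, -0.0652,  0.    ]))]
tip_box []
swab_tub [(0.89, array([ 0.6532, -0.4233,  0.    ]))]
beaker [(0.79, array([0.4888, 0.4633, 0.    ]))]
```

View pics/fin.png

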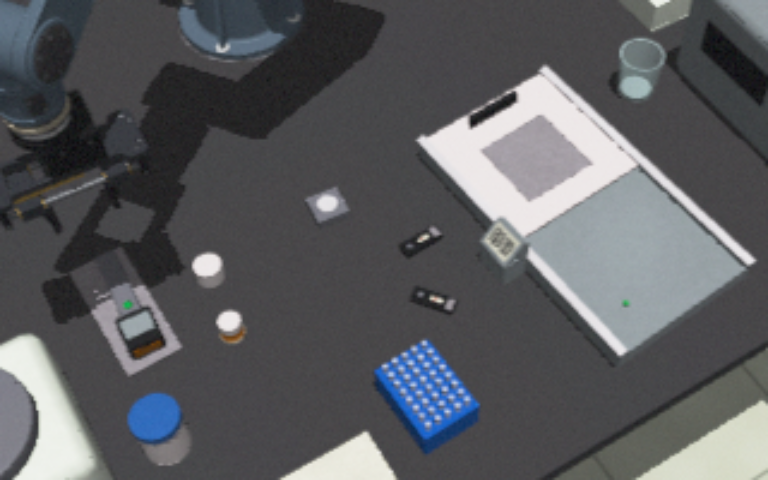

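The cover is shut, the scanner is flat on its rest, and the bystanders haven't moved.

```bash
python3 -c "
from rig import hand_in
print(hand_in())"
```

```text
the job is handed in; nothing more can be done
None
```

I handed the job in at about 60 s: the three cassettes lie in places 1–3 (place 2's was knocked aside mid-run, so I re-laid it), the cover is shut, the scanner was aimed at the middle of the label for about 3 s from about 7 cm, and it is back flat on its rest.

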